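# Drain the casting pot and lock the ingots in the bench safe

## Task

First open the bench safe: press the release button so that its T-handle pops out, turn the handle anticlockwise to its stop and slide the hatch fully open. Then tip the pot fully over by its lever so that all the brass ingots drain into the tray, stand the empty pot upright again, and put every ingot into the safe's compartment. Last, slide the hatch fully shut, turn the T-handle back and push it in until it stays home; do not disturb the jar, the hammer and the red bottle.

Things in the scene. Friction and masses are not known exactly. Their poses are not given: they have to be found in the camera images.
- safe: Grey steel bench safe, fixed, 335 x 190 x 80 mm high. Origin on the bench under its front compartment's middle; x points away from the robot, along the hatch's slide, z up. The compartment inside spans x -80..80, y -87..87 mm, floor at z 6, wall tops at z 80 mm. Behind it (x 80..245) is a solid deck. A keeper block (x 29..45, y 53..87, z 37..79 mm) sticks out of the +y wall.
- safe_in (a point): Point on the compartment's floor, under the middle of the opening that the fully open hatch leaves (128 mm along the safe's x, 174 mm along y).
- hatch (a joint): Slide of the aluminium hatch over the compartment (plate 174 x 190 mm, its top 90 mm above the bench), along the safe's +x: 0 = shut, 0.135 m = fully open. Friction about 3 N, stays where left. It carries T-handle and button and is moved by the T-handle. Blocked until the handle is turned (1.2 rad is enough).
- tee_grip (a point): Centre of the T-handle's steel bar, 66 mm long (this point's x), 12 wide, 12 high. With the hatch shut its axis is at the safe's x = 20, y = 0 mm. Pushed in it lies between two cheeks as high as 102 mm above the bench (bar centre 99 mm) and cannot be gripped or turned; popped out its centre is 121 mm above the bench, and it can be gripped across its width from above.
- tee (a joint): How far the T-handle is out: 0 = pushed in, 0.022 m = popped out. An over-centre spring snaps it to either end (about 2 N on the bar pushes it back in, the button then comes up again). It can be pushed in only when turned back to 0.
- tee_turn (a joint): Turn of the T-handle about its vertical axis, anticlockwise seen from above: 0 = locked (bar along the safe's x), 1.4 rad = fully unlatched, at its stop. Stays where left (friction 0.06 N m). Turns only while popped out. Turn it back only once the hatch is fully shut, else its bolt fouls the keeper.
- release_top (a point): Top centre of the round black release button, 20 mm across, on the hatch, 65 mm from the T-handle's axis on the safe's -x (robot) side; 105 mm above the bench when up. Pressed straight down 10 mm (at most about 8 N) it makes the T-handle pop out, and then stays down.
- stand: Fixed stand of the pot. Origin on the bench under the pivot, z up, -x is the pour side (to the robot). White tray with a 14 mm high lip spans x -220..0, y -120..120 mm, floor at z 4 mm; a 45 degree steel ramp (x -50..0, as wide as the tray, 58 mm high) leads from the pot's lip into it; side plates 86 mm high (x -20..30, y +-68 mm) carry the pivot.
- pivot (a point): Point on the pot's tilting axis (the stand's y), midway between the side plates, 78 mm above the bench; the pot's pouring lip lies here.
- pot (a joint): Tilt of the steel pot (116 mm across the rim, 66 mm deep, behind the pivot) about the pivot, pouring to the stand's -x: 0 = upright, 2.25 rad = fully tipped, at the stop. Friction 0.25 N m; its weight with the ingots adds up to 0.5 N m.
- pot_grip (a point): Middle of the grip of the pot's lever: a black round bar 16 mm thick, 50 mm long, parallel to the stand's y, 110 mm to the -y side of the pot's middle and 80 mm from the pivot axis. Pot upright: the lever leans 1.125 rad back (+x) from vertical; it swings over the top with the pot, to 1.125 rad forward (-x) when fully tipped.
- pot_in (a point): Centre of the pot's inner floor (moves with the pot); inside radius 45 mm at the floor.
- ingot0: Small cast brass ingot, 26 x 18 x 15 mm (its x, y, z), about 60 g; origin at its centre. Starts in the pot. May be absent (None): 3 to 5 are there.
- ingot1: Small cast brass ingot, 26 x 18 x 15 mm (its x, y, z), about 60 g; origin at its centre. Starts in the pot. May be absent (None): 3 to 5 are there.
- ingot2: Small cast brass ingot, 26 x 18 x 15 mm (its x, y, z), about 60 g; origin at its centre. Starts in the pot. May be absent (None): 3 to 5 are there.
- ingot3: Small cast brass ingot, 26 x 18 x 15 mm (its x, y, z), about 60 g; origin at its centre. Starts in the pot. May be absent (None): 3 to 5 are there.
- ingot4: Small cast brass ingot, 26 x 18 x 15 mm (its x, y, z), about 60 g; origin at its centre. Starts in the pot. May be absent (None): 3 to 5 are there.
- jar: White jar, 52 mm across, 55 mm high, bystander; origin under its middle. Not to be disturbed.
- hammer: Hammer lying on the bench left of the tray, bystander. Not to be disturbed.
- spray: Red bottle, 44 mm across, 130 mm high, bystander; origin under its middle. Not to be disturbed.

How it is judged:
By the outcome, as a careful person would: the job done as asked, in the order asked, and still so for the second after the job is handed in, with the robot touching nothing.
Of ingot0, ingot1, ingot2, ingot3, ingot4 only 3 to 5 are there at a start; the rules pass over those that are not, and their reading is None.
At some moment in a run one of ingot0, ingot1, ingot2, ingot3, ingot4 may be knocked a few centimetres aside while the robot is not near it.
Once in a run the grip may slacken for a moment while it holds something.
It also fails if it takes over 210 s, if anything falls off the work surface, if the arm or the gripper's body presses on something with over 40 N, if the wrist force passes 120 N, or if a joint passes its speed limit or range.

## Robot

A 7-joint arm with a two-finger parallel gripper is mounted at the origin on the work surface. World frame = base frame: x ahead of the robot, y to its left, z up, the work surface at z = 0. Lengths are in m, angles in rad, forces in N, time in s.
With the tool pointing down it reaches from about 0.4 to 0.75 m from the base axis. Payload 19.5 kg.
Tool frame: the origin (TCP) lies at the centre of the arm's flange, where the gripper is bolted on; the fingertips stand 173 mm ahead of it and the grasp point (between the pads) lies 155 mm ahead of it (robot.nose_length is the distance from the TCP to the fingertips, in m); z points along the fingers, y is the line along which they close (so a half turn about z gives the same grasp; the last joint's range is limited). The gripper opens to 85 mm and grips with 20 to 120 N. Pads are 22 mm wide; open, the fingers measure 114 mm over their backs; the gripper's body (76 mm by 85 mm) begins 54 mm behind the grasp point. The pads swing forward as they close: fully open they stand 13 mm farther back than shut.
Start: joints at [1.192, 0.707, -0.028, 1.485, 0.022, 0.951, -0.075], TCP at [0.19, -0.543, 0.405] pointing down, gripper open.
Joint ranges: [-2.71, 2.71], [-0.32, 2.16], [-1.57, 1.52], [0, 2.45], [-1.46, 4.6], [0, 2.02], [-2.83, 2.83]. Speed limits (rad/s): [1.89, 1.89, 2.57, 2.57, 3.01, 3.01, 3.01].

## Interface

Orientations are given as [roll, pitch, yaw] about the fixed x, y, z axes, in that order (R = Rz(yaw) Ry(pitch) Rx(roll)).
In Python, from cell import robot gives the robot as it stands.
- The arm moves only by the tool move_arm, never from a script. Its argument "motion" is a list of rows, each a list of 3 entries, a list of its own where there are three numbers: the turn, a rotation vector about the tool's x, y, z normalised to -1 to 1, where 1 is 0.15 rad, then the shift along the tool's x, y, z normalised to -1 to 1, where 1 is 0.05 m, then the opening, from 0 (shut) to 1 (fully open). In form: [[[ax, ay, az], [x, y, z], claw], ...]. A call has 1 to 12 rows; each row shifts and turns the commanded pose from where the row before left it, along the tool's axes as they then stand; what a row does not reach is not made up. A row lasts 1/10 s, in which the tool goes at most 50 mm and 8.59 degrees, less where a joint would pass 70% of its speed; a pose out of reach is approached as far as the arm can. A call with a number of a shift or a turn outside -1 to 1 is refused whole. A call with a gripper value outside its range is refused whole. The fingers move at their own pace and stop on an object; "newtons" is the grip in N (left out, the last holds). Time passes only in rows, so rows that do not move let the fingers close. It gives the time, the measured TCP pose, the force, the opening and the grip force at its end, in the units of the state.
- robot.get_obs(): the state, without advancing time (a new reading comes with each control period).
- robot.capture(name): name is "scene" or "top"; returns the picture (400x640x3 uint8, red, green, blue); there is no depth.
- robot.get_calibration(name): a dict with "fx", "fy", "cx", "cy" (pixels), "rvec" (rotation vector, rad) and "tvec" (3), from world to camera coordinates, as OpenCV has them. Camera axes: x right, y down, z forward; pixel columns grow to the right and rows downward; lengths in m; the calibration is good to about 2 mm. A picture is of the moment at which its call begins. get_calibration takes no time and is no camera call.
- robot.sign_off(): hands the job in; it is judged then, once.
The state is a dict: "t": time; "joint_positions": joint angles; "qd": joint speeds; "tau": joint torques, N m; "ee_pos": TCP position; "tcp_rot": TCP orientation; "contact_force": force on the tool from outside, world axes, zero at the start; "wrist_torque": the same for the moment, N m; "gripper_width": opening from 0.0 (shut) to 1.0 (fully open); "finger_force": force on a finger pad.
Only numpy, scipy, OpenCV 4.12 (cv2) and the standard library are available. Lean on these libraries where they do the work, as an engineer would, in place of code of your own. Each camera call takes 0.05 s, during which the arm holds its last target. There are 200 camera calls.

## Working session

There is one attempt and no reset: what is moved stays moved. The work goes in short steps, Python scripts to look and compute and a tool call to move; the robot and the scene stay as the last step left them, time stands still between calls to the robot, and variables do not carry over. Pictures are saved under pics/ and viewed, at most 14 in all, crops included, and the job is handed in when it is done.

Besides the shell and the picture viewer there is one more tool, called after "Request:" as name(argument=value, ...) on one line, values as JSON. move_arm: Moves the arm, as the interface text tells. Scaled input: -1 to 1 covers 0.05 m each way for a shift and 0.15 rad each way for a turn. Its arguments: {"type":"object","properties":{"motion":{"type":"array"},"newtons":{"type":"number"}},"required":["motion"]}

```bash
ls; mkdir -p pics; cat > look.py <<'E'
import sys,cv2,numpy as np
from cell import robot
for n in sys.argv[2:]:
    cv2.imwrite(f'pics/{sys.argv[1]}_{n}.png',robot.capture(n)[:,:,::-1])
E
python3 look.py a scene top; python3 -c "
from cell import robot
o=robot.get_obs();print(o)
for n in('scene','top'):print(robot.get_calibration(n))"
```

```text
pics
{'t': 0.1, 'joint_positions': array([ 1.19231816,  0.70703289, -0.02762156,  1.48491904,  0.02197166,
        0.95087827, -0.07546747]), 'qd': array([-3.73946208e-05, -1.79222335e-03, -1.27575833e-03, -2.55598330e-03,
       -3.73761478e-04,  1.35453894e-03,  8.61376174e-04]), 'tau': array([ 2.72275363e-03, -8.84296274e+01,  1.23692639e+00, -2.36459953e+01,
        1.71754416e-02,  4.81365671e-03,  3.48810261e-05]), 'ee_pos': array([ 0.19000028, -0.5426447 ,  0.40428642]), 'tcp_rot': array([-3.14065601e+00,  3.90509900e-07,  3.36796373e-01]), 'contact_force': array([ 0.46193063,  0.10783557, -0.73541708]), 'wrist_torque': array([0.05541625, 0.02898467, 0.06560126]), 'finger_force': 0.0, 'gripper_width': 0.9962666868959729}
{'fx': 408.07560957486277, 'fy': 408.07560957486277, 'cx': 318.02476494101955, 'cy': 202.72291191339653, 'rvec': array([ 1.04358347,  2.36703863, -1.04694176]), 'tvec': array([ 0.39471273, -0.20417756,  1.62328327])}
{'fx': 381.4929494633235, 'fy': 381.4929494633235, 'cx': 321.89795728952436, 'cy': 201.82161660576475, 'rvec': array([ 2.16531375, -2.12907023,  0.10457887]), 'tvec': array([0.01810297, 0.58613029, 1.23717069])}
```

View pics/a_scene.png

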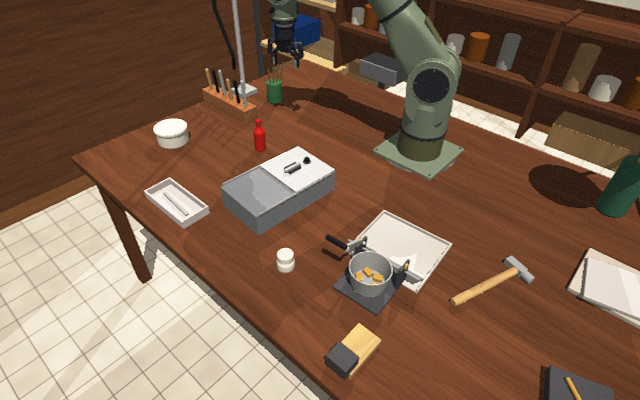

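View pics/a_top.png

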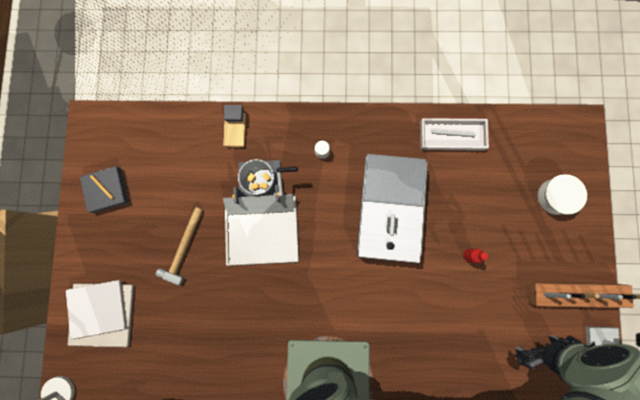

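The scene view shows the safe near (280,190) and the pot at (370,272). In the top view the T-handle is at about (391,223), the button at (390,245), the tray's centre at (261,235) and the pot at (257,178).

```bash
cat > g.py <<'E'
import cv2,numpy as np
from cell import robot
from scipy.spatial.transform import Rotation as Ro
def cal(n):
    c=robot.get_calibration(n);K=np.array([[c['fx'],0,c['cx']],[0,c['fy'],c['cy']],[0,0,1]])
    return K,cv2.Rodrigues(np.array(c['rvec']))[0],np.array(c['tvec'])
def up(n,px,z):
    K,R,t=cal(n);px=np.atleast_2d(px).astype(float)
    d=np.c_[px,np.ones(len(px))]@np.linalg.inv(K).T@R;o=-R.T@t
    return o+d*((z-o[2])/d[:,2])[:,None]
def pj(n,P):
    K,R,t=cal(n);q=(np.atleast_2d(P)@R.T+t)@K.T;return q[:,:2]/q[:,2:]
def blob(m,box):
    x0,y0,x1,y1=box;k=np.zeros(m.shape,np.uint8);k[y0:y1,x0:x1]=m[y0:y1,x0:x1]
    cs=cv2.findContours(k,cv2.RETR_EXTERNAL,cv2.CHAIN_APPROX_NONE)[0]
    return max(cs,key=cv2.contourArea)
E
python3 - <<'E'
from g import *
im=cv2.imread('pics/a_top.png');s=cv2.imread('pics/a_scene.png')
hsv=cv2.cvtColor(im,cv2.COLOR_BGR2HSV)
gray=((hsv[:,:,1]<40)&(hsv[:,:,2]>90)).astype(np.uint8)
wh=((hsv[:,:,1]<40)&(hsv[:,:,2]>195)).astype(np.uint8)
c=blob(wh,(350,190,440,275));r=cv2.minAreaRect(c);print('hatch',r);b=cv2.boxPoints(r);print(up('top',b,.09).round(4), up('top',r[0],.09))
c=blob(gray,(350,140,440,275));r=cv2.minAreaRect(c);print('safe',r);b=cv2.boxPoints(r);print(up('top',b,.08).round(4))
c=blob(wh,(215,200,310,275));r=cv2.minAreaRect(c);print('tray',r);b=cv2.boxPoints(r);print(up('top',b,.014).round(4))
bk=(hsv[:,:,2]<60).astype(np.uint8)
c=blob(bk,(375,238,405,255));m=cv2.moments(c);p=[m['m10']/m['m00'],m['m01']/m['m00']];print('btn',p,m['m00'],up('top',p,.104))
cv2.imwrite('pics/b1.png',cv2.resize(im[140:280,210:440],None,fx=3.4,fy=3.4,interpolation=cv2.INTER_CUBIC))
cv2.imwrite('pics/b2.png',cv2.resize(s[140:310,215:460],None,fx=3.2,fy=3.2,interpolation=cv2.INTER_CUBIC))
E
```

```text
hatch ((390.9775390625, 231.23597717285156), (61.72072219848633, 55.084083557128906), 5.440331935882568)
[[ 0.4107 -0.0885  0.09  ]
 [ 0.5842 -0.1039  0.09  ]
 [ 0.5685 -0.2983  0.09  ]
 [ 0.3963 -0.2797  0.09  ]] [[ 0.48914306 -0.19281368  0.09      ]]
safe ((392.76922607421875, 208.1538543701172), (64.19254302978516, 104.30204772949219), 4.969740867614746)
[[ 0.4055 -0.0849  0.08  ]
 [ 0.7416 -0.1119  0.08  ]
 [ 0.7257 -0.3189  0.08  ]
 [ 0.392  -0.2855  0.08  ]]
tray ((261.02911376953125, 236.31045532226562), (54.208839416503906, 71.27129364013672), 88.72696685791016)
[[0.5552 0.3588 0.014 ]
 [0.5645 0.1158 0.014 ]
 [0.3829 0.107  0.014 ]
 [0.3731 0.3458 0.014 ]]
btn [390.3070175438596, 245.60526315789474] 19.0 [[ 0.44396263 -0.18839775  0.104     ]]
```

View pics/b1.png

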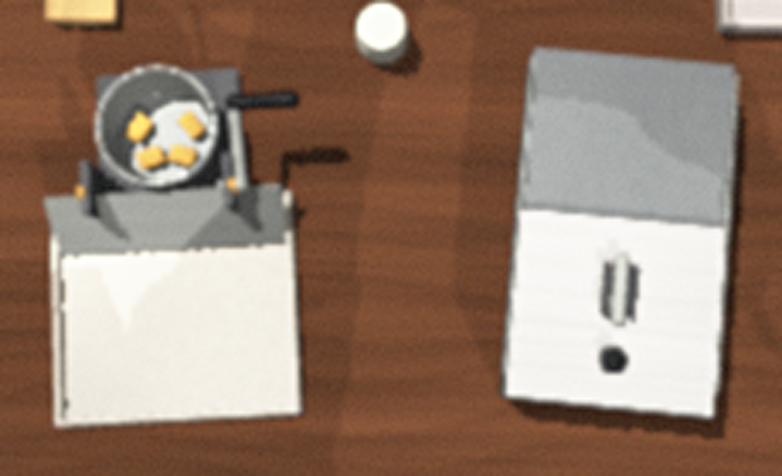

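View pics/b2.png

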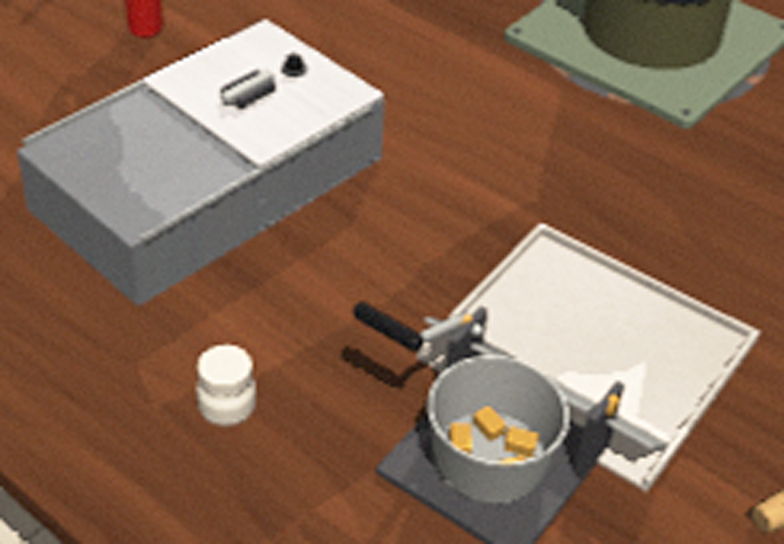

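The crops show 4 ingots in the pot, the hatch corners and the lever grip (b1 at about (262,100)). I'll compute poses from the corners and cross-check them in two views.

```bash
cat >> g.py <<'E'
def tri(a,b):  # top px, scene px
    P=[]
    for n in('top','scene'):
        K,R,t=cal(n);P.append(K@np.c_[R,t])
    X=cv2.triangulatePoints(P[0],P[1],np.array(a,float).reshape(2,1),np.array(b,float).reshape(2,1));return (X[:3]/X[3]).ravel()
E
python3 - <<'E'
from g import *
f=lambda p,s,o:(np.array(p)+.5)/s-.5+np.array(o)
T=lambda *p:f(p,3.4,(210,140)); S=lambda *p:f(p,3.2,(215,140))
print('btn',tri(T(613,358),S(293,62)), up('top',T(613,357),.105))
print('tee',tri(T(620,290),S(248,87)), up('top',T(619,290),.1))
print('tee ends',up('top',[T(622,256),T(616,324)],.1))
hc=np.array([T(520,208),T(727,226),T(715,417),T(504,398)])
H=up('top',hc,.09);print('hatch',H.round(4),H.mean(0));
hs=np.array([S(148,80),S(266,20),S(383,98),S(262,166)])
Hs=up('scene',hs,.09);print('hatchS',Hs.round(4),Hs.mean(0))
def yawof(a,b): d=a-b;return np.arctan2(d[1],d[0])
print('safe yaw',yawof(H[0],H[3]),yawof(H[1],H[2]))
D=up('top',[T(533,48),T(737,66)],.08);print('deck far',D)
tr=up('top',[T(55,427),T(301,414)],.014);print('tray near',tr)
trs=up('scene',[S(542,225),S(760,332)],.014);print('tray near S',trs)
rt=up('top',[T(44,199),T(283,186)],.058);print('ramp top',rt)
print('grip lever ends',tri(T(297,97),S(358,310)),tri(T(232,101),S(418,343)))
print('pot rim? ',up('top',T(157,126),.082))
print('jar',up('top',T(382,28),.055))
E
```

```text
btn [ 0.44590707 -0.18735456  0.10266115] [[ 0.44688297 -0.18712435  0.105     ]]
tee [ 0.50803688 -0.19408235  0.09980388] [[ 0.50838358 -0.19359598  0.1       ]]
tee ends [[ 0.53984936 -0.19647701  0.1       ]
 [ 0.47711337 -0.19073286  0.1       ]]
hatch [[ 0.5844 -0.103   0.09  ]
 [ 0.5704 -0.2957  0.09  ]
 [ 0.3941 -0.2823  0.09  ]
 [ 0.4077 -0.0893  0.09  ]] [ 0.48914841 -0.19258623  0.09      ]
hatchS [[ 0.5627 -0.2887  0.09  ]
 [ 0.3949 -0.2768  0.09  ]
 [ 0.415  -0.0866  0.09  ]
 [ 0.5813 -0.1021  0.09  ]] [ 0.48847451 -0.18854352  0.09      ]
safe yaw -0.07774048856381362 -0.07568354472188954
deck far [[ 0.74052563 -0.11547271  0.08      ]
 [ 0.7253659  -0.30972024  0.08      ]]
tray near [[0.36966982 0.34622566 0.014     ]
 [0.38693933 0.10403928 0.014     ]]
tray near S [[0.38808053 0.10923341 0.014     ]
 [0.36956744 0.34701273 0.014     ]]
ramp top [[0.59010705 0.35571002 0.058     ]
 [0.60634453 0.12343813 0.058     ]]
grip lever ends [0.68173836 0.10805281 0.11345658] [0.67676413 0.16911364 0.11388731]
pot rim?  [[0.65914387 0.24342731 0.082     ]]
jar [[0.76514685 0.03049186 0.055     ]]
```

Safe: yaw about -0.085, tee at (0.508,-0.1935), button at (0.446,-0.187). Stand: pivot at (0.598,0.241), yaw 0.071. The measured lever grip (0.679,0.1386,0.1137) matches the expected (0.678,0.1365,0.1125). Next I'll plan the moves.

```bash
cat > plan.py <<'E'
# usage: plan.py x,y,z,yaw ... : chain of targets for the TCP, tool down; prints turn(units) then shift(units), turn first
import sys;from g import *
o=robot.get_obs();p=np.array(o['ee_pos']);R=Ro.from_euler('xyz',o['tcp_rot'])
print('t %.1f'%o['t'],p.round(4),np.round(o['tcp_rot'],3),'q',np.round(o['joint_positions'],2),'F',np.round(o['contact_force'],1),'w',round(o['gripper_width'],3),'ff',round(o['finger_force'],1))
for a in sys.argv[1:]:
    v=[float(s) for s in a.split(',')];T=Ro.from_euler('xyz',[np.pi,0,v[3]])
    r=(R.inv()*T).as_rotvec()/.15; d=T.inv().apply(np.array(v[:3])-p)/.05
    print(a,'turn',r.round(2),'rows',int(np.ceil(abs(r).max()-1e-6)),'shift',d.round(2),'rows',int(np.ceil(abs(d).max())))
    p=np.array(v[:3]);R=T
E
python3 plan.py 0.446,-0.187,0.40,-0.085 0.446,-0.187,0.29,-0.085 0.446,-0.187,0.266,-0.085 .446,-.187,.32,-.085 .508,-.1935,.32,-.085 .508,-.1935,.281,-.085
```

```text
t 0.1 [ 0.19   -0.5426  0.4043] [-3.141  0.     0.337] q [ 1.19  0.71 -0.03  1.48  0.02  0.95 -0.08] F [ 0.5  0.1 -0.7] w 0.996 ff 0.0
0.446,-0.187,0.40,-0.085 turn [-0.01  0.    2.81] rows 3 shift [ 4.5  -7.52  0.09] rows 8
0.446,-0.187,0.29,-0.085 turn [0. 0. 0.] rows 0 shift [-0.  -0.   2.2] rows 3
0.446,-0.187,0.266,-0.085 turn [0. 0. 0.] rows 0 shift [-0.   -0.    0.48] rows 1
.446,-.187,.32,-.085 turn [0. 0. 0.] rows 0 shift [ 0.    0.   -1.08] rows 2
.508,-.1935,.32,-.085 turn [0. 0. 0.] rows 0 shift [1.25 0.02 0.  ] rows 2
.508,-.1935,.281,-.085 turn [0. 0. 0.] rows 0 shift [-0.   -0.    0.78] rows 1
```

Request:
move_arm(motion=[[[0, 0, 0.94], [0, 0, 0], 0], [[0, 0, 0.94], [0, 0, 0], 0], [[0, 0, 0.93], [0, 0, 0], 0]])

```text
t: 0.4
ee_pos: [0.19, -0.5427, 0.4044]
tcp_rot: [-3.141, 0.0, -0.091]
contact_force: [-0.3, 0.3, 0.7]
gripper_width: 0.517
finger_force: 0.0
```

Request:
move_arm(motion=[[[0, 0, 0], [0.375, -0.627, 0], 0], [[0, 0, 0], [0.375, -0.627, 0], 0], [[0, 0, 0], [0.375, -0.627, 0], 0], [[0, 0, 0], [0.375, -0.627, 0], 0], [[0, 0, 0], [0.375, -0.627, 0], 0], [[0, 0, 0], [0.375, -0.627, 0], 0], [[0, 0, 0], [0.375, -0.627, 0], 0], [[0, 0, 0], [0.375, -0.627, 0], 0], [[0, 0, 0], [0.375, -0.627, 0], 0], [[0, 0, 0], [0.375, -0.627, 0], 0], [[0, 0, 0], [0.375, -0.627, 0], 0], [[0, 0, 0], [0.375, -0.627, 0], 0]])

```text
t: 1.6
ee_pos: [0.4467, -0.1855, 0.4046]
tcp_rot: [-3.141, 0.0, -0.085]
contact_force: [0.2, -1.0, 0.2]
gripper_width: 0.006
finger_force: 0.0
```

```bash
python3 plan.py 0.446,-0.187,0.29,-0.085 0.446,-0.187,0.266,-0.085
```

```text
t 1.6 [ 0.4467 -0.1855  0.4046] [-3.141  0.    -0.085] q [ 0.22  0.58  0.18  1.81 -0.14  0.76 -1.18] F [ 0.2 -1.   0.2] w 0.006 ff 0.0
0.446,-0.187,0.29,-0.085 turn [-0.  0.  0.] rows 1 shift [-0.01  0.03  2.29] rows 3
0.446,-0.187,0.266,-0.085 turn [0. 0. 0.] rows 0 shift [-0.   -0.    0.48] rows 1
```

Tracking is good. Next I'll go down and press the button slowly.

Request:
move_arm(motion=[[[0, 0, 0], [0, 0.02, 0.6], 0], [[0, 0, 0], [0, 0, 0.6], 0], [[0, 0, 0], [0, 0, 0.6], 0], [[0, 0, 0], [0, 0, 0.5], 0], [[0, 0, 0], [0, 0, 0.1], 0], [[0, 0, 0], [0, 0, 0.1], 0], [[0, 0, 0], [0, 0, 0.1], 0], [[0, 0, 0], [0, 0, 0.1], 0], [[0, 0, 0], [0, 0, 0.07], 0], [[0, 0, 0], [0, 0, 0], 0]])

```text
t: 2.6
ee_pos: [0.4467, -0.188, 0.2681]
tcp_rot: [3.141, -0.004, -0.085]
contact_force: [0.8, 2.9, 33.3]
gripper_width: -0.002
finger_force: 16.2
```

Request:
move_arm(motion=[[[0, 0, 0], [0, 0, -0.6], 0], [[0, 0, 0], [0, 0, -0.6], 0.5], [[0, 0, 0], [0, 0, -0.6], 0.5], [[0, 0, 0], [0, 0, 0], 0.5]])

```text
t: 3.0
ee_pos: [0.4463, -0.188, 0.3596]
tcp_rot: [3.14, -0.005, -0.085]
contact_force: [-0.1, 0.5, -1.2]
gripper_width: 0.492
finger_force: 0.0
```

```bash
python3 look.py c scene; python3 - <<'E'
import cv2;i=cv2.imread('pics/c_scene.png');cv2.imwrite('pics/c1.png',cv2.resize(i[120:240,210:370],None,fx=4,fy=4))
E
python3 plan.py .508,-.1935,.36,-.085 .508,-.1935,.281,-.085
```

```text
t 3.0 [ 0.4461 -0.1879  0.3579] [ 3.141e+00 -3.000e-03 -8.400e-02] q [ 0.24  0.65  0.16  1.88 -0.16  0.62 -1.15] F [-0.2  0.3 -0.4] w 0.498 ff 0.0
.508,-.1935,.36,-.085 turn [ 0.   -0.02  0.  ] rows 1 shift [ 1.24  0.01 -0.04] rows 2
.508,-.1935,.281,-.085 turn [0. 0. 0.] rows 0 shift [-0.   -0.    1.58] rows 2
```

View pics/c1.png

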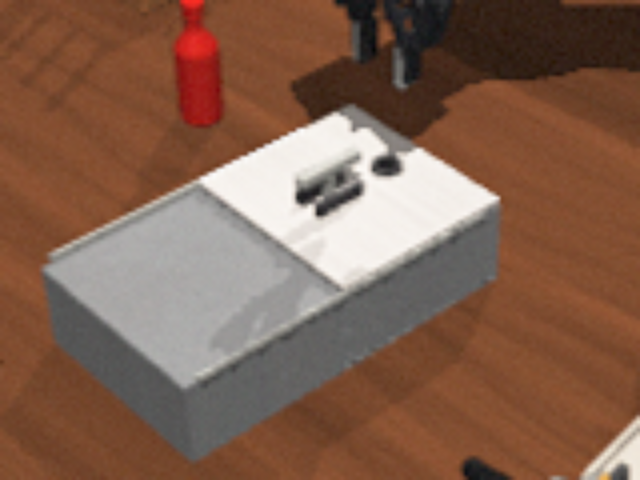

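The handle has popped out: the bar is raised at crop (330,172) and the button is down at (386,165). Next I'll grip it.

Request:
move_arm(motion=[[[0, 0, 0], [0.62, 0, 0], 0.5], [[0, 0, 0], [0.62, 0, 0], 0.5], [[0, 0, 0], [0, 0, 0.5], 0.5], [[0, 0, 0], [0, 0, 0.5], 0.5], [[0, 0, 0], [0, 0, 0.5], 0.5], [[0, 0, 0], [0, 0, 0.04], 0.5], [[0, 0, 0], [0, 0, 0], 0], [[0, 0, 0], [0, 0, 0], 0], [[0, 0, 0], [0, 0, 0], 0], [[0, 0, 0], [0, 0, 0], 0], [[0, 0, 0], [0, 0, 0], 0]], newtons=40)

```text
t: 4.15
ee_pos: [0.5078, -0.1938, 0.2803]
tcp_rot: [3.14, -0.002, -0.085]
contact_force: [-1.1, -6.1, 2.0]
gripper_width: 0.129
finger_force: 42.2
```

Request:
move_arm(motion=[[[0, 0, -0.8], [0, 0, 0], 0], [[0, 0, -0.8], [0, 0, 0], 0], [[0, 0, -0.8], [0, 0, 0], 0], [[0, 0, -0.8], [0, 0, 0], 0], [[0, 0, -0.8], [0, 0, 0], 0], [[0, 0, -0.8], [0, 0, 0], 0], [[0, 0, -0.8], [0, 0, 0], 0], [[0, 0, -0.8], [0, 0, 0], 0], [[0, 0, -0.8], [0, 0, 0], 0], [[0, 0, -0.8], [0, 0, 0], 0], [[0, 0, -0.8], [0, 0, 0], 0], [[0, 0, -0.6], [0, 0, 0], 0]])

```text
t: 5.35
ee_pos: [0.508, -0.1952, 0.2804]
tcp_rot: [3.138, 0.003, 1.328]
contact_force: [3.5, -14.7, -0.0]
gripper_width: 0.129
finger_force: 42.0
```

```bash
python3 plan.py 0.6425,-.2053,.281,1.32
```

```text
t 5.3 [ 0.508  -0.1952  0.2804] [3.138e+00 3.000e-03 1.328e+00] q [ 0.43  0.84 -0.24  1.73  0.33  0.6  -0.24] F [  3.5 -14.7  -0. ] w 0.129 ff 42.0
0.6425,-.2053,.281,1.32 turn [0.02 0.02 0.05] rows 1 shift [ 0.47  2.66 -0.01] rows 3
```

Request:
move_arm(motion=[[[0, 0, 0], [-0.02, 0.15, 0], 0], [[0, 0, 0], [0.04, 0.28, 0], 0], [[0, 0, 0], [0.05, 0.28, 0], 0], [[0, 0, 0], [0.05, 0.28, 0], 0], [[0, 0, 0], [0.05, 0.28, 0], 0], [[0, 0, 0], [0.05, 0.28, 0], 0], [[0, 0, 0], [0.05, 0.28, 0], 0], [[0, 0, 0], [0.05, 0.28, 0], 0], [[0, 0, 0], [0.05, 0.28, 0], 0], [[0, 0, 0], [0.05, 0.28, 0], 0], [[0, 0, 0], [0.02, 0.07, 0], 0], [[0, 0, 0], [0, 0, 0], 0]])

```text
t: 6.55
ee_pos: [0.6446, -0.2065, 0.2787]
tcp_rot: [-3.135, 0.004, 1.323]
contact_force: [-17.7, -7.2, -0.5]
gripper_width: 0.127
finger_force: 42.4
```

Request:
move_arm(motion=[[[0, 0, 0], [0, 0, 0], 0.5], [[0, 0, 0], [0, 0, 0], 0.5], [[0, 0, 0], [0, 0, 0], 0.5], [[0, 0, 0], [0, 0, -0.5], 0.5], [[0, 0, 0], [0, 0, -0.6], 0.6], [[0, 0, 0], [0, 0, -0.6], 0.6], [[0, 0, 0], [0, 0, -0.6], 0.6]])

```text
t: 7.25
ee_pos: [0.6459, -0.2048, 0.3958]
tcp_rot: [3.141, -0.0, 1.325]
contact_force: [-0.3, 1.2, 0.4]
gripper_width: 0.6
finger_force: 0.0
```

```bash
python3 look.py d top; python3 - <<'E'
import cv2;i=cv2.imread('pics/d_top.png');cv2.imwrite('pics/d1.png',cv2.resize(i[130:280,330:530],None,fx=3,fy=3))
E
python3 plan.py .678,.1375,.39,1.642 .678,.1375,.268,1.642
```

```text
t 7.3 [ 0.6463 -0.2049  0.4009] [ 3.135e+00 -1.000e-03  1.325e+00] q [ 0.37  0.9  -0.29  1.04  0.24  1.23 -0.14] F [ 1.1 -0.8  5.8] w 0.602 ff 0.0
.678,.1375,.39,1.642 turn [ 0.04  0.   -2.11] rows 3 shift [6.79 1.12 0.22] rows 7
.678,.1375,.268,1.642 turn [0. 0. 0.] rows 0 shift [ 0.   -0.    2.44] rows 3
```

View pics/d1.png

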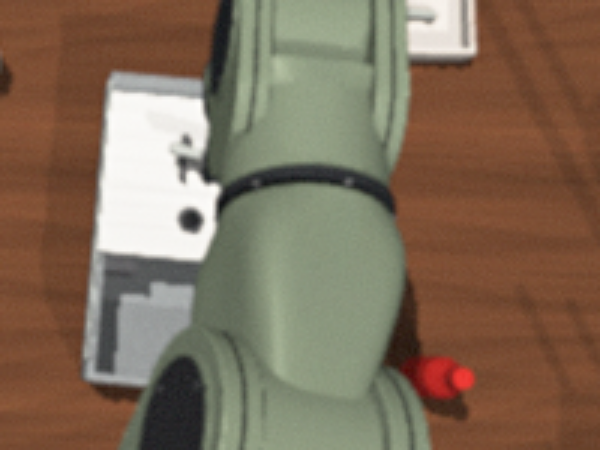

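The hatch is open to its far stop. The bar at crop (185,152) is turned across, and the compartment shows below (150,310). On to the lever.

Request:
move_arm(motion=[[[0.04, 0, -0.71], [0, 0, 0], 0.6], [[0, 0, -0.7], [0, 0, 0], 0.6], [[0, 0, -0.7], [0, 0, 0], 0.6]])

```text
t: 7.6
ee_pos: [0.6461, -0.2048, 0.3944]
tcp_rot: [-3.136, -0.002, 1.646]
contact_force: [-1.0, -0.8, -0.3]
gripper_width: 0.597
finger_force: 0.0
```

Request:
move_arm(motion=[[[0, 0, 0], [0.62, 0.1, 0.02], 0.6], [[0, 0, 0], [0.62, 0.1, 0.02], 0.6], [[0, 0, 0], [0.62, 0.1, 0.02], 0.6], [[0, 0, 0], [0.62, 0.1, 0.02], 0.6], [[0, 0, 0], [0.62, 0.1, 0.02], 0.6], [[0, 0, 0], [0.62, 0.1, 0.02], 0.6], [[0, 0, 0], [0.62, 0.1, 0.02], 0.6], [[0, 0, 0], [0.62, 0.1, 0.02], 0.6], [[0, 0, 0], [0.62, 0.1, 0.02], 0.6], [[0, 0, 0], [0.62, 0.1, 0.02], 0.6], [[0, 0, 0], [0.59, 0.12, 0.02], 0.6], [[0, 0, 0], [0, 0, 0], 0.6]])

```text
t: 8.8
ee_pos: [0.6772, 0.1423, 0.3831]
tcp_rot: [-3.135, -0.004, 1.647]
contact_force: [-0.4, 1.0, -0.8]
gripper_width: 0.602
finger_force: 0.0
```

```bash
python3 plan.py .678,.1375,.268,1.642
```

```text
t 8.8 [0.6772 0.1423 0.3831] [-3.135 -0.004  1.647] q [-0.14  0.95 -0.33  0.98  0.27  1.25 -0.35] F [-0.4  1.  -0.8] w 0.602 ff 0.0
.678,.1375,.268,1.642 turn [-0.04 -0.03  0.03] rows 1 shift [-0.1   0.01  2.3 ] rows 3
```

Request:
move_arm(motion=[[[-0.04, -0.03, 0.03], [0, 0, 0], 0.6], [[0, 0, 0], [-0.1, 0.01, 0.5], 0.6], [[0, 0, 0], [0, 0, 0.5], 0.6], [[0, 0, 0], [0, 0, 0.5], 0.6], [[0, 0, 0], [0, 0, 0.5], 0.6], [[0, 0, 0], [0, 0, 0.3], 0.6], [[0, 0, 0], [0, 0, 0], 0.6], [[0, 0, 0], [0, 0, 0], 0], [[0, 0, 0], [0, 0, 0], 0], [[0, 0, 0], [0, 0, 0], 0], [[0, 0, 0], [0, 0, 0], 0]], newtons=30)

```text
t: 9.9
ee_pos: [0.6789, 0.1323, 0.2698]
tcp_rot: [3.139, 0.003, 1.637]
contact_force: [0.7, -0.7, 8.3]
gripper_width: 0.175
finger_force: 29.4
```

Request:
move_arm(motion=[[[0, 0, 0], [0, -0.097, -0.175], 0], [[0, 0, 0], [0, -0.118, -0.161], 0], [[0, 0, 0], [0, -0.137, -0.145], 0], [[0, 0, 0], [0, -0.154, -0.127], 0], [[0, 0, 0], [0, -0.169, -0.107], 0], [[0, 0, 0], [0, -0.181, -0.085], 0], [[0, 0, 0], [0, -0.19, -0.061], 0], [[0, 0, 0], [0, -0.196, -0.037], 0], [[0, 0, 0], [0, -0.2, -0.012], 0], [[0, 0, 0], [0, 0, 0], 0]])

```text
t: 10.9
ee_pos: [0.607, 0.1274, 0.3162]
tcp_rot: [3.136, 0.003, 1.637]
contact_force: [3.4, -2.1, 17.3]
gripper_width: 0.173
finger_force: 32.1
```

Request:
move_arm(motion=[[[0, 0, 0], [0, -0.2, 0.012], 0], [[0, 0, 0], [0, -0.196, 0.037], 0], [[0, 0, 0], [0, -0.19, 0.061], 0], [[0, 0, 0], [0, -0.181, 0.085], 0], [[0, 0, 0], [0, -0.169, 0.107], 0], [[0, 0, 0], [0, -0.154, 0.127], 0], [[0, 0, 0], [0, -0.137, 0.145], 0], [[0, 0, 0], [0, -0.118, 0.161], 0], [[0, 0, 0], [0, -0.11, 0.2], 0], [[0, 0, 0], [0, -0.04, 0.06], 0], [[0, 0, 0], [0, 0, 0], 0], [[0, 0, 0], [0, 0, 0], 0]])

```text
t: 12.1
ee_pos: [0.5339, 0.1228, 0.2659]
tcp_rot: [3.134, 0.001, 1.637]
contact_force: [13.8, 0.3, 10.3]
gripper_width: 0.172
finger_force: 35.0
```

```bash
python3 plan.py;python3 look.py e scene; python3 - <<'E'
import cv2;i=cv2.imread('pics/e_scene.png');cv2.imwrite('pics/e1.png',cv2.resize(i[170:330,290:490],None,fx=3.5,fy=3.5))
E
```

```text
t 12.1 [0.5339 0.1228 0.2659] [3.134e+00 1.000e-03 1.637e+00] q [-0.15  0.87 -0.25  1.73  0.36  0.58 -0.56] F [13.8  0.3 10.3] w 0.172 ff 35.0
```

View pics/e1.png

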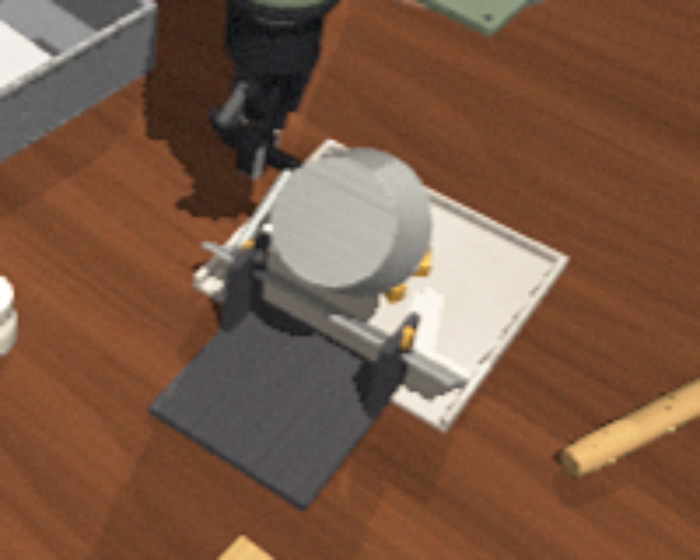

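The pot is tipped over and the ingots lie on the tray near (400,285). I'll give a small extra push to make sure it's on the stop, then bring the pot back upright.

Request:
move_arm(motion=[[[0, 0, 0], [0, -0.04, 0.06], 0], [[0, 0, 0], [0, 0, 0], 0], [[0, 0, 0], [0, 0, 0], 0], [[0, 0, 0], [0, 0, 0], 0]])

```text
t: 12.55
ee_pos: [0.533, 0.1228, 0.2642]
tcp_rot: [3.129, 0.0, 1.637]
contact_force: [20.7, 0.5, 26.6]
gripper_width: 0.18
finger_force: 19.8
```

Request:
move_arm(motion=[[[0, 0, 0], [0, 0.19, -0.33], 0], [[0, 0, 0], [0, 0.118, -0.161], 0], [[0, 0, 0], [0, 0.137, -0.145], 0], [[0, 0, 0], [0, 0.154, -0.127], 0], [[0, 0, 0], [0, 0.169, -0.107], 0], [[0, 0, 0], [0, 0.181, -0.085], 0], [[0, 0, 0], [0, 0.19, -0.061], 0], [[0, 0, 0], [0, 0.196, -0.037], 0], [[0, 0, 0], [0, 0.2, -0.012], 0], [[0, 0, 0], [0, 0, 0], 0]])

```text
t: 13.55
ee_pos: [0.6073, 0.1279, 0.3151]
tcp_rot: [3.14, 0.002, 1.637]
contact_force: [4.9, 2.0, 2.9]
gripper_width: 0.172
finger_force: 31.4
```

Request:
move_arm(motion=[[[0, 0, 0], [0, 0.2, 0.012], 0], [[0, 0, 0], [0, 0.196, 0.037], 0], [[0, 0, 0], [0, 0.19, 0.061], 0], [[0, 0, 0], [0, 0.181, 0.085], 0], [[0, 0, 0], [0, 0.169, 0.107], 0], [[0, 0, 0], [0, 0.154, 0.127], 0], [[0, 0, 0], [0, 0.137, 0.145], 0], [[0, 0, 0], [0, 0.118, 0.161], 0], [[0, 0, 0], [0, 0.1, 0.18], 0], [[0, 0, 0], [0, 0.03, 0.06], 0], [[0, 0, 0], [0, 0, 0], 0], [[0, 0, 0], [0, 0, 0], 0]])

```text
t: 14.75
ee_pos: [0.6798, 0.1325, 0.2658]
tcp_rot: [-3.14, 0.003, 1.637]
contact_force: [-13.2, 0.5, 14.5]
gripper_width: 0.173
finger_force: 35.1
```

```bash
python3 plan.py
```

```text
t 14.8 [0.6798 0.1325 0.2658] [-3.140e+00  3.000e-03  1.637e+00] q [-0.12  1.07 -0.31  1.12  0.32  1.   -0.39] F [-13.2   0.5  14.5] w 0.173 ff 35.1
```

Request:
move_arm(motion=[[[0, 0, 0], [0, 0, 0], 0.6], [[0, 0, 0], [0, 0, 0], 0.6], [[0, 0, 0], [0, 0, 0], 0.6], [[0, 0, 0], [0, 0, -0.6], 0.6], [[0, 0, 0], [0, 0, -0.6], 0.6], [[0, 0, 0], [0, 0, -0.6], 0.6], [[0, 0, 0], [0, 0, -0.6], 0.6]])

```text
t: 15.45
ee_pos: [0.6802, 0.1326, 0.3869]
tcp_rot: [3.141, 0.003, 1.637]
contact_force: [-0.6, -0.1, 0.1]
gripper_width: 0.6
finger_force: 0.0
```

Request:
move_arm(motion=[[[0, 0, 0], [-0.5, -0.3, 0], 0.6], [[0, 0, 0], [-0.5, -0.3, 0], 0.6], [[0, 0, 0], [-0.5, -0.3, 0], 0.6], [[0, 0, 0], [-0.5, -0.3, 0], 0.6], [[0, 0, 0], [-0.5, -0.3, 0], 0.6], [[0, 0, 0], [-0.5, -0.3, 0], 0.6], [[0, 0, 0], [-0.5, -0.3, 0], 0.6], [[0, 0, 0], [-0.5, -0.3, 0], 0.6], [[0, 0, 0], [-0.5, -0.3, 0], 0.6], [[0, 0, 0], [-0.5, -0.3, 0], 0.6]])

```text
t: 16.45
ee_pos: [0.5466, -0.1278, 0.3864]
tcp_rot: [3.141, 0.003, 1.637]
contact_force: [0.7, -0.3, -0.5]
gripper_width: 0.599
finger_force: 0.0
```

```bash
python3 plan.py;python3 look.py f top scene; cat > ing.py <<'E'
import sys;from g import *
# ingots: brass blobs in the tray / elsewhere; top-view minAreaRect on top-face plane
n=sys.argv[1]
im=cv2.imread(f'pics/{n}_top.png');h=cv2.cvtColor(im,cv2.COLOR_BGR2HSV)
m=cv2.inRange(h,(10,120,110),(35,255,255))
x0,y0,x1,y1=[int(v) for v in sys.argv[2].split(',')] if len(sys.argv)>2 else (215,150,320,275)
k=np.zeros_like(m);k[y0:y1,x0:x1]=m[y0:y1,x0:x1]
for c in cv2.findContours(k,cv2.RETR_EXTERNAL,cv2.CHAIN_APPROX_NONE)[0]:
    a=cv2.contourArea(c)
    if len(c)<6: continue
    P=up('top',c[:,0],.019-.004)[:,:2]
    r=cv2.minAreaRect((P*1000).astype(np.float32)); b=cv2.boxPoints(r)
    e=[b[1]-b[0],b[2]-b[1]];l=max(e,key=np.linalg.norm)
    print('px',c[:,0].mean(0).round(1),'area',a,'xy',np.round(np.array(r[0])/1000,4),'size',np.round(r[1],1),'long-axis ang %.2f'%np.arctan2(l[1],l[0]))
E
python3 ing.py f; python3 - <<'E'
import cv2,numpy as np;i=cv2.imread('pics/f_top.png');j=cv2.imread('pics/f_scene.png')
a=cv2.resize(i[155:275,210:310],None,fx=4,fy=4);b=cv2.resize(j[200:300,330:430],None,fx=4.8,fy=4.8)[:, :315]
b=cv2.resize(j[200:300,330:460],None,fx=3,fy=3);b=np.pad(b,((0,180),(0,0),(0,0)))
cv2.imwrite('pics/f1.png',np.hstack([a,b]))
E
```

```text
t 16.4 [ 0.5466 -0.1278  0.3864] [3.141e+00 3.000e-03 1.637e+00] q [ 0.36  0.72 -0.37  1.56  0.31  0.92 -0.05] F [ 0.7 -0.3 -0.5] w 0.599 ff 0.0
px [285.8 273.8] area 1.5 xy [0.3465 0.1435] size [ 3.3 20. ] long-axis ang -1.55
px [219.5 255.7] area 156.5 xy [0.4015 0.369 ] size [76.1 37. ] long-axis ang 0.15
px [219.5 241.2] area 17.0 xy [0.4482 0.3713] size [10.1 30.8] long-axis ang -1.55
px [266.4 239.7] area 20.5 xy [0.4572 0.2127] size [15. 20.] long-axis ang -0.29
px [255.6 238.7] area 18.5 xy [0.4594 0.2496] size [21.7 13. ] long-axis ang 0.62
px [219.2 232.4] area 43.5 xy [0.479  0.3728] size [23.7 30.6] long-axis ang -1.52
px [265.6 229.1] area 23.0 xy [0.493  0.2172] size [13.5 23.8] long-axis ang -1.55
px [256.2 226.3] area 13.5 xy [0.5015 0.2494] size [22.9 10.5] long-axis ang 1.13
px [269.9 211.9] area 4053.5 xy [0.5554 0.2183] size [424.  361.3] long-axis ang 0.02
```

View pics/f1.png

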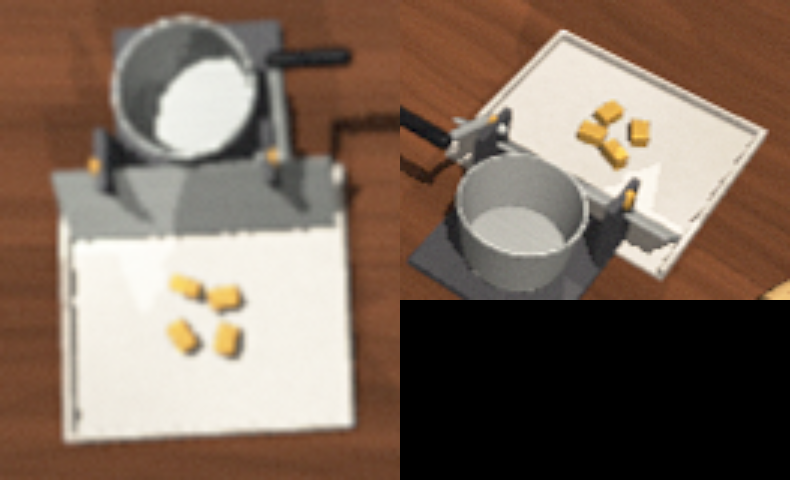

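The pot is upright and empty. All four ingots lie flat in the tray, at crop (185,286), (226,297), (183,337) and (229,339). I'll refine their poses and derive the grasp yaw.

```bash
cat > ing.py <<'E'
import sys;from g import *
n=sys.argv[1];np.set_printoptions(suppress=True)
if len(sys.argv)>2: cv2.imwrite(f'pics/{n}_top.png',robot.capture('top')[:,:,::-1])
im=cv2.imread(f'pics/{n}_top.png');s=4
big=cv2.resize(im,None,fx=s,fy=s,interpolation=cv2.INTER_CUBIC);h=cv2.cvtColor(big,cv2.COLOR_BGR2HSV)
m=cv2.inRange(h,(10,85,100),(35,255,255))
q=up('top',[(0,0)],0)
poly=np.array([pj('top',[p])[0]*s for p in ([.378,.345,.01],[.55,.357,.01],[.565,.118,.01],[.393,.108,.01])],np.int32)
k=np.zeros_like(m);cv2.fillPoly(k,[poly],255);k&=m
for c in cv2.findContours(k,cv2.RETR_EXTERNAL,cv2.CHAIN_APPROX_NONE)[0]:
    if cv2.contourArea(c)<120: continue
    P=up('top',(c[:,0]+.5)/s-.5,.014)[:,:2]*1000
    M=cv2.moments(P.astype(np.float32)); x,y=M['m10']/M['m00'],M['m01']/M['m00']
    a=.5*np.arctan2(2*M['mu11'],M['mu20']-M['mu02']); r=cv2.minAreaRect(P.astype(np.float32))
    # tool x along the long axis
    yaw=(a-0.2)%np.pi+0.2
    l1=np.hypot(M['mu20']-M['mu02'],2*M['mu11']);S=M['mu20']+M['mu02']
    print('px',((c[:,0].mean(0)+.5)/s-.5).round(1),'area %.0f'%abs(M['m00']),'xy',np.round([x/1e3,y/1e3],4),'size',np.round(sorted(r[1]),0),'aspect %.2f'%np.sqrt((S+l1)/(S-l1)),'yaw %.2f'%yaw)
E
python3 ing.py f
```

```text
px [266.4 239.5] area 424 xy [0.4576 0.2132] size [19. 26.] aspect 1.34 yaw 3.08
px [255.3 238.7] area 426 xy [0.4598 0.2508] size [18. 27.] aspect 1.54 yaw 0.66
px [265.4 229. ] area 455 xy [0.4927 0.2173] size [19. 30.] aspect 1.57 yaw 1.63
px [256.2 226.2] area 326 xy [0.5018 0.2493] size [14. 28.] aspect 2.11 yaw 1.20
```

```bash
python3 plan.py .4598,.2508,.386,.66 .4598,.2508,.178,.66
```

```text
t 16.6 [ 0.5459 -0.1303  0.3864] [-3.141  0.005  1.633] q [ 0.37  0.72 -0.37  1.56  0.31  0.92 -0.05] F [ 0.   0.2 -1. ] w 0.598 ff 0.0
.4598,.2508,.386,.66 turn [0.01 0.03 6.48] rows 7 shift [ 3.31 -7.08  0.01] rows 8
.4598,.2508,.178,.66 turn [0. 0. 0.] rows 0 shift [ 0.   -0.    4.16] rows 5
```

Request:
move_arm(motion=[[[0, 0.03, 0.93], [0, 0, 0], 0.4], [[0, 0, 0.93], [0, 0, 0], 0.4], [[0, 0, 0.93], [0, 0, 0], 0.4], [[0, 0, 0.93], [0, 0, 0], 0.4], [[0, 0, 0.92], [0, 0, 0], 0.4], [[0, 0, 0.92], [0, 0, 0], 0.4], [[0, 0, 0.92], [0, 0, 0], 0.4]])

```text
t: 17.25
ee_pos: [0.5475, -0.1263, 0.3863]
tcp_rot: [-3.141, -0.002, 0.66]
contact_force: [-0.3, -0.5, 1.2]
gripper_width: 0.4
finger_force: 0.0
```

Request:
move_arm(motion=[[[0, 0, 0], [0.33, -0.708, 0], 0.4], [[0, 0, 0], [0.33, -0.708, 0], 0.4], [[0, 0, 0], [0.33, -0.708, 0], 0.4], [[0, 0, 0], [0.33, -0.708, 0], 0.4], [[0, 0, 0], [0.33, -0.708, 0], 0.4], [[0, 0, 0], [0.33, -0.708, 0], 0.4], [[0, 0, 0], [0.33, -0.708, 0], 0.4], [[0, 0, 0], [0.33, -0.708, 0], 0.4], [[0, 0, 0], [0.33, -0.708, 0], 0.4], [[0, 0, 0], [0.33, -0.708, 0], 0.4], [[0, 0, 0], [0, 0, 0], 0.4]])

```text
t: 18.35
ee_pos: [0.4566, 0.2588, 0.3868]
tcp_rot: [-3.138, -0.003, 0.672]
contact_force: [0.5, -1.5, -0.5]
gripper_width: 0.4
finger_force: 0.0
```

Request:
move_arm(motion=[[[0, 0, 0], [0, 0, 0.6], 0.4], [[0, 0, 0], [0, 0, 0.6], 0.4], [[0, 0, 0], [0, 0, 0.6], 0.4], [[0, 0, 0], [0, 0, 0.6], 0.4], [[0, 0, 0], [0, 0, 0.6], 0.4], [[0, 0, 0], [0, 0, 0.6], 0.4], [[0, 0, 0], [0, 0, 0], 0.4], [[0, 0, 0], [0, 0, 0], 0.4]])

```text
t: 19.15
ee_pos: [0.4586, 0.2541, 0.2075]
tcp_rot: [-3.141, -0.001, 0.665]
contact_force: [0.1, 0.3, 0.4]
gripper_width: 0.396
finger_force: 0.0
```

```bash
python3 plan.py .4598,.2508,.178,.66
```

```text
t 19.1 [0.4586 0.2541 0.2075] [-3.141e+00 -1.000e-03  6.650e-01] q [-0.56  0.95 -0.01  1.84  0.02  0.35 -1.49] F [0.1 0.3 0.4] w 0.396 ff 0.0
.4598,.2508,.178,.66 turn [-0.01 -0.01  0.04] rows 1 shift [-0.02  0.07  0.59] rows 1
```

Request:
move_arm(motion=[[[0, 0, 0.04], [-0.02, 0.07, 0.2], 0.4], [[0, 0, 0], [0, 0, 0.2], 0.4], [[0, 0, 0], [0, 0, 0.18], 0.4], [[0, 0, 0], [0, 0, 0], 0.4], [[0, 0, 0], [0, 0, 0], 0], [[0, 0, 0], [0, 0, 0], 0], [[0, 0, 0], [0, 0, 0], 0], [[0, 0, 0], [0, 0, 0], 0]], newtons=50)

```text
t: 19.95
ee_pos: [0.4599, 0.2507, 0.178]
tcp_rot: [-3.141, -0.001, 0.659]
contact_force: [0.4, -0.4, 0.5]
gripper_width: 0.196
finger_force: 48.8
```

Request:
move_arm(motion=[[[0, 0, 0], [0, 0, -0.3], 0], [[0, 0, 0], [0, 0, -0.6], 0], [[0, 0, 0], [0, 0, -0.6], 0], [[0, 0, 0], [0, 0, -0.6], 0], [[0, 0, 0], [0, 0, -0.6], 0], [[0, 0, 0], [0, 0, 0], 0]])

```text
t: 20.55
ee_pos: [0.4601, 0.2505, 0.3172]
tcp_rot: [-3.141, -0.007, 0.659]
contact_force: [0.1, -0.7, -1.9]
gripper_width: 0.194
finger_force: 48.9
```

```bash
cat >> g.py <<'E'
E
python3 - <<'E'
import numpy as np
o=np.array([.488,-.1925]);a=-.085;R=np.array([[np.cos(a),-np.sin(a)],[np.sin(a),np.cos(a)]])
for y in(-.051,-.017,.017,.051):print((o+R@[-.025,y]).round(4))
E
python3 plan.py .459,-.241,.30,1.486 .459,-.241,.19,1.486
```

```text
[ 0.4588 -0.2412]
[ 0.4616 -0.2073]
[ 0.4645 -0.1734]
[ 0.4674 -0.1396]
t 20.6 [0.4601 0.2505 0.3172] [-3.141 -0.007  0.659] q [-0.55  0.76 -0.01  1.78  0.01  0.6  -1.48] F [ 0.1 -0.7 -1.9] w 0.194 ff 48.9
.459,-.241,.30,1.486 turn [ 0.02 -0.04 -5.51] rows 6 shift [-9.8   0.81  0.34] rows 10
.459,-.241,.19,1.486 turn [0. 0. 0.] rows 0 shift [ 0.  -0.   2.2] rows 3
```

Request:
move_arm(motion=[[[0, 0, -0.92], [0, 0, 0], 0], [[0, 0, -0.92], [0, 0, 0], 0], [[0, 0, -0.92], [0, 0, 0], 0], [[0, 0, -0.92], [0, 0, 0], 0], [[0, 0, -0.92], [0, 0, 0], 0], [[0, 0, -0.91], [0, 0, 0], 0]])

```text
t: 21.15
ee_pos: [0.4597, 0.2502, 0.3134]
tcp_rot: [3.141, -0.001, 1.491]
contact_force: [0.6, 0.0, -0.0]
gripper_width: 0.197
finger_force: 48.8
```

Request:
move_arm(motion=[[[0, 0, 0], [-0.6, 0.05, 0], 0], [[0, 0, 0], [-0.83, 0.07, 0], 0], [[0, 0, 0], [-0.83, 0.07, 0], 0], [[0, 0, 0], [-0.83, 0.07, 0], 0], [[0, 0, 0], [-0.83, 0.07, 0], 0], [[0, 0, 0], [-0.83, 0.07, 0], 0], [[0, 0, 0], [-0.83, 0.07, 0], 0], [[0, 0, 0], [-0.83, 0.07, 0], 0], [[0, 0, 0], [-0.83, 0.07, 0], 0], [[0, 0, 0], [-0.83, 0.07, 0], 0], [[0, 0, 0], [-0.83, 0.07, 0], 0], [[0, 0, 0], [-0.9, 0.06, 0], 0]])

```text
t: 22.35
ee_pos: [0.4581, -0.2428, 0.3126]
tcp_rot: [3.141, -0.001, 1.486]
contact_force: [1.6, 0.8, 0.2]
gripper_width: 0.195
finger_force: 48.9
```

Request:
move_arm(motion=[[[0, 0, 0], [0, 0, 0], 0], [[0, 0, 0], [0, 0, 0], 0], [[0, 0, 0], [0, 0, 0], 0]])

```text
t: 22.65
ee_pos: [0.4586, -0.2405, 0.3124]
tcp_rot: [3.141, -0.002, 1.487]
contact_force: [0.4, 0.5, -0.5]
gripper_width: 0.193
finger_force: 48.9
```

```bash
python3 plan.py .459,-.241,.19,1.486; python3 ing.py h 1
```

```text
t 22.6 [ 0.4586 -0.2405  0.3124] [ 3.141e+00 -2.000e-03  1.487e+00] q [ 0.64  0.78 -0.4   1.8   0.46  0.66 -0.11] F [ 0.4  0.5 -0.5] w 0.193 ff 48.9
.459,-.241,.19,1.486 turn [ 0.   -0.01  0.01] rows 1 shift [-0.01  0.01  2.45] rows 3
px [266.4 239.5] area 428 xy [0.4577 0.2132] size [20. 26.] aspect 1.33 yaw 3.06
px [265.5 229. ] area 458 xy [0.4927 0.2173] size [19. 30.] aspect 1.55 yaw 1.63
px [256.2 226.2] area 331 xy [0.5018 0.2493] size [15. 28.] aspect 2.10 yaw 1.20
```

Request:
move_arm(motion=[[[0, 0, 0], [0, 0, 0.6], 0], [[0, 0, 0], [0, 0, 0.6], 0], [[0, 0, 0], [0, 0, 0.6], 0], [[0, 0, 0], [0, 0, 0.45], 0], [[0, 0, 0], [0, 0, 0.2], 0], [[0, 0, 0], [0, 0, 0], 0], [[0, 0, 0], [0, 0, 0], 0.4], [[0, 0, 0], [0, 0, 0], 0.4], [[0, 0, 0], [0, 0, -0.5], 0.4], [[0, 0, 0], [0, 0, -0.6], 0.4], [[0, 0, 0], [0, 0, -0.6], 0.4], [[0, 0, 0], [0, 0, -0.75], 0.4]])

```text
t: 23.9
ee_pos: [0.4582, -0.2412, 0.3139]
tcp_rot: [3.141, -0.002, 1.486]
contact_force: [0.6, -1.2, -0.2]
gripper_width: 0.4
finger_force: 0.0
```

Request:
move_arm(motion=[[[0, 0, -0.954], [0, 0, 0], 0.4], [[0, 0, -0.954], [0, 0, 0], 0.4], [[0, 0, -0.954], [0, 0, 0], 0.4], [[0, 0, -0.954], [0, 0, 0], 0.4], [[0, 0, -0.954], [0, 0, 0], 0.4], [[0, 0, -0.954], [0, 0, 0], 0.4], [[0, 0, -0.954], [0, 0, 0], 0.4], [[0, 0, -0.954], [0, 0, 0], 0.4], [[0, 0, -0.954], [0, 0, 0], 0.4], [[0, 0, -0.954], [0, 0, 0], 0.4], [[0, 0, -0.954], [0, 0, 0], 0.4]])

```text
t: 25.0
ee_pos: [0.4584, -0.2414, 0.3131]
tcp_rot: [3.141, 0.001, 3.065]
contact_force: [-0.1, 0.7, -0.9]
gripper_width: 0.403
finger_force: 0.0
```

Request:
move_arm(motion=[[[0, 0, 0], [0.06, 0.7, 0], 0.4], [[0, 0, 0], [0.07, 0.83, 0], 0.4], [[0, 0, 0], [0.07, 0.83, 0], 0.4], [[0, 0, 0], [0.07, 0.83, 0], 0.4], [[0, 0, 0], [0.07, 0.83, 0], 0.4], [[0, 0, 0], [0.07, 0.83, 0], 0.4], [[0, 0, 0], [0.07, 0.83, 0], 0.4], [[0, 0, 0], [0.07, 0.83, 0], 0.4], [[0, 0, 0], [0.07, 0.83, 0], 0.4], [[0, 0, 0], [0.07, 0.83, 0], 0.4], [[0, 0, 0], [0.07, 0.87, 0], 0.4], [[0, 0, 0], [0, 0, 0], 0.4]])

```text
t: 26.2
ee_pos: [0.4565, 0.2173, 0.3141]
tcp_rot: [3.136, 0.002, 3.066]
contact_force: [-0.0, -1.1, -0.8]
gripper_width: 0.402
finger_force: 0.0
```

Request:
move_arm(motion=[[[0, 0, 0], [0, 0, 0.6], 0.4], [[0, 0, 0], [0, 0, 0.6], 0.4], [[0, 0, 0], [0, 0, 0.6], 0.4], [[0, 0, 0], [0, 0, 0.3], 0.4], [[0, 0, 0], [0, 0, 0], 0.4], [[0, 0, 0], [0, 0, 0], 0.4]])

```text
t: 26.8
ee_pos: [0.4578, 0.2125, 0.209]
tcp_rot: [3.14, 0.001, 3.06]
contact_force: [-0.4, 0.4, -0.1]
gripper_width: 0.4
finger_force: 0.0
```

```bash
python3 plan.py .4577,.2132,.178,3.06; python3 look.py i scene; python3 - <<'E'
import cv2;i=cv2.imread('pics/i_scene.png');cv2.imwrite('pics/i1.png',cv2.resize(i[130:280,210:450],None,fx=3.2,fy=3.2))
E
```

```text
t 26.8 [0.4578 0.2125 0.209 ] [3.14e+00 1.00e-03 3.06e+00] q [-0.18  0.99 -0.59  1.9   1.02  0.58  0.02] F [-0.4  0.4 -0.1] w 0.4 ff 0.0
.4577,.2132,.178,3.06 turn [ 0.01  0.01 -0.  ] rows 1 shift [0.   0.01 0.62] rows 1
```

View pics/i1.png

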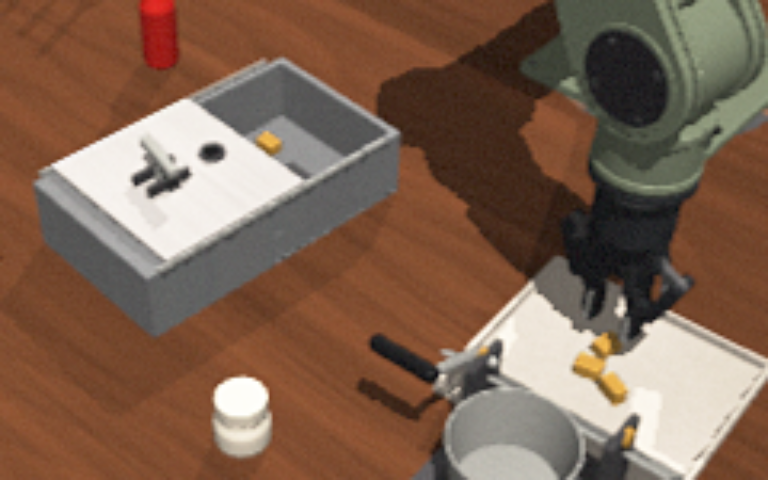

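The first ingot is on the compartment floor at crop (268,142). Next I'll grip the second.

Request:
move_arm(motion=[[[0, 0, 0], [0, 0.01, 0.2], 0.4], [[0, 0, 0], [0, 0, 0.2], 0.4], [[0, 0, 0], [0, 0, 0.22], 0.4], [[0, 0, 0], [0, 0, 0], 0.4], [[0, 0, 0], [0, 0, 0], 0], [[0, 0, 0], [0, 0, 0], 0], [[0, 0, 0], [0, 0, 0], 0], [[0, 0, 0], [0, 0, 0], 0]])

```text
t: 27.65
ee_pos: [0.4579, 0.2139, 0.1777]
tcp_rot: [3.138, 0.002, 3.061]
contact_force: [-2.8, 1.1, 33.6]
gripper_width: 0.194
finger_force: 69.4
```

Request:
move_arm(motion=[[[0, 0, 0], [0, 0, -0.3], 0], [[0, 0, 0], [0, 0, -0.6], 0], [[0, 0, 0], [0, 0, -0.6], 0], [[0, 0, 0], [0, 0, -0.6], 0], [[0, 0, 0], [0, 0, -0.6], 0], [[0, 0, 0], [0, 0, 0], 0]])

```text
t: 28.25
ee_pos: [0.458, 0.2131, 0.3141]
tcp_rot: [3.138, 0.004, 3.059]
contact_force: [0.1, 0.2, -1.0]
gripper_width: 0.192
finger_force: 50.2
```

Request:
move_arm(motion=[[[0, 0, 0.954], [0, 0, 0], 0], [[0, 0, 0.954], [0, 0, 0], 0], [[0, 0, 0.954], [0, 0, 0], 0], [[0, 0, 0.954], [0, 0, 0], 0], [[0, 0, 0.954], [0, 0, 0], 0], [[0, 0, 0.954], [0, 0, 0], 0], [[0, 0, 0.954], [0, 0, 0], 0], [[0, 0, 0.954], [0, 0, 0], 0], [[0, 0, 0.954], [0, 0, 0], 0], [[0, 0, 0.954], [0, 0, 0], 0], [[0, 0, 0.954], [0, 0, 0], 0], [[0, 0, 0], [0, 0, 0], 0]])

```text
t: 29.45
ee_pos: [0.4575, 0.2129, 0.3109]
tcp_rot: [3.141, -0.0, 1.483]
contact_force: [0.3, -0.6, 0.0]
gripper_width: 0.197
finger_force: 50.1
```

Request:
move_arm(motion=[[[0, 0, 0], [-0.6, 0.06, 0], 0], [[0, 0, 0], [-0.78, 0.07, 0], 0], [[0, 0, 0], [-0.78, 0.07, 0], 0], [[0, 0, 0], [-0.78, 0.07, 0], 0], [[0, 0, 0], [-0.78, 0.07, 0], 0], [[0, 0, 0], [-0.78, 0.07, 0], 0], [[0, 0, 0], [-0.78, 0.07, 0], 0], [[0, 0, 0], [-0.78, 0.07, 0], 0], [[0, 0, 0], [-0.78, 0.07, 0], 0], [[0, 0, 0], [-0.78, 0.07, 0], 0], [[0, 0, 0], [-0.74, 0.07, 0], 0], [[0, 0, 0], [0, 0, 0], 0]])

```text
t: 30.65
ee_pos: [0.4591, -0.2116, 0.3101]
tcp_rot: [-3.141, 0.0, 1.484]
contact_force: [-0.5, 1.9, -0.5]
gripper_width: 0.198
finger_force: 50.2
```

```bash
python3 plan.py .4616,-.2073,.19,1.486; python3 ing.py j 1
```

```text
t 30.6 [ 0.4591 -0.2116  0.3101] [-3.141  0.     1.484] q [ 0.61  0.78 -0.45  1.84  0.53  0.64 -0.24] F [-0.5  1.9 -0.5] w 0.198 ff 50.2
.4616,-.2073,.19,1.486 turn [-0.01  0.   -0.01] rows 1 shift [0.09 0.04 2.4 ] rows 3
px [265.4 229. ] area 459 xy [0.4928 0.2174] size [19. 30.] aspect 1.58 yaw 1.63
px [256.2 226.2] area 331 xy [0.5017 0.2494] size [15. 29.] aspect 2.09 yaw 1.19
```

Request:
move_arm(motion=[[[0, 0, 0], [0.04, 0.04, 0.6], 0], [[0, 0, 0], [0, 0, 0.6], 0], [[0, 0, 0], [0, 0, 0.6], 0], [[0, 0, 0], [0, 0, 0.4], 0], [[0, 0, 0], [0, 0, 0.2], 0], [[0, 0, 0], [0, 0, 0], 0], [[0, 0, 0], [0, 0, 0], 0.4], [[0, 0, 0], [0, 0, 0], 0.4], [[0, 0, 0], [0, 0, -0.5], 0.4], [[0, 0, 0], [0, 0, -0.6], 0.4], [[0, 0, 0], [0, 0, -0.6], 0.4], [[0, 0, 0], [0, 0, -0.7], 0.4]])

```text
t: 31.9
ee_pos: [0.4618, -0.205, 0.313]
tcp_rot: [3.141, -0.002, 1.486]
contact_force: [0.7, -0.7, -0.5]
gripper_width: 0.401
finger_force: 0.0
```

Request:
move_arm(motion=[[[0, 0, -0.96], [0, 0, 0], 0.4], [[0, 0, 0], [0.7, 0.1, 0], 0.4], [[0, 0, 0], [0.8, 0.1, 0], 0.4], [[0, 0, 0], [0.8, 0.1, 0], 0.4], [[0, 0, 0], [0.8, 0.1, 0], 0.4], [[0, 0, 0], [0.8, 0.1, 0], 0.4], [[0, 0, 0], [0.8, 0.11, 0], 0.4], [[0, 0, 0], [0.8, 0.11, 0], 0.4], [[0, 0, 0], [0.8, 0.11, 0], 0.4], [[0, 0, 0], [0.8, 0.11, 0], 0.4], [[0, 0, 0], [0.8, 0.11, 0], 0.4], [[0, 0, 0], [0.54, 0.08, 0], 0.4]])

```text
t: 33.1
ee_pos: [0.4932, 0.2223, 0.3129]
tcp_rot: [3.14, -0.003, 1.632]
contact_force: [-0.6, 0.4, 0.3]
gripper_width: 0.4
finger_force: 0.0
```

Request:
move_arm(motion=[[[0, 0, 0], [0, 0, 0], 0.4], [[0, 0, 0], [0, 0, 0.6], 0.4], [[0, 0, 0], [0, 0, 0.6], 0.4], [[0, 0, 0], [0, 0, 0.6], 0.4], [[0, 0, 0], [0, 0, 0.3], 0.4], [[0, 0, 0], [0, 0, 0], 0.4], [[0, 0, 0], [0, 0, 0], 0.4]])

```text
t: 33.8
ee_pos: [0.4939, 0.2195, 0.2079]
tcp_rot: [3.14, -0.002, 1.629]
contact_force: [0.2, 0.5, 1.1]
gripper_width: 0.4
finger_force: 0.0
```

```bash
python3 plan.py .4928,.2174,.181,1.63
```

```text
t 33.8 [0.4939 0.2195 0.2079] [ 3.140e+00 -2.000e-03  1.629e+00] q [-0.32  0.97 -0.29  1.78  0.55  0.47 -0.93] F [0.2 0.5 1.1] w 0.4 ff 0.0
.4928,.2174,.181,1.63 turn [ 0.01 -0.01 -0.  ] rows 1 shift [-0.04 -0.03  0.54] rows 1
```

Request:
move_arm(motion=[[[0, 0, 0], [-0.04, -0.03, 0.2], 0.4], [[0, 0, 0], [0, 0, 0.2], 0.4], [[0, 0, 0], [0, 0, 0.14], 0.4], [[0, 0, 0], [0, 0, 0], 0.4], [[0, 0, 0], [0, 0, 0], 0], [[0, 0, 0], [0, 0, 0], 0], [[0, 0, 0], [0, 0, 0], 0], [[0, 0, 0], [0, 0, 0], 0]])

```text
t: 34.6
ee_pos: [0.4924, 0.2177, 0.1802]
tcp_rot: [3.141, -0.002, 1.63]
contact_force: [-1.0, 0.4, 3.6]
gripper_width: 0.197
finger_force: 49.2
```

Request:
move_arm(motion=[[[0, 0, 0], [0, 0, -0.3], 0], [[0, 0, 0], [0, 0, -0.6], 0], [[0, 0, 0], [0, 0, -0.6], 0], [[0, 0, 0], [0, 0, -0.6], 0], [[0, 0, 0], [0, 0, -0.54], 0], [[0, 0, 0], [0, 0, 0], 0]])

```text
t: 35.2
ee_pos: [0.4927, 0.2176, 0.3149]
tcp_rot: [3.137, -0.003, 1.629]
contact_force: [-0.4, -0.1, -1.5]
gripper_width: 0.196
finger_force: 48.9
```

Request:
move_arm(motion=[[[0, 0, 0.96], [0, 0, 0], 0], [[0, 0, 0], [-0.6, 0.01, 0], 0], [[0, 0, 0], [-0.75, 0.01, 0], 0], [[0, 0, 0], [-0.75, 0.01, 0], 0], [[0, 0, 0], [-0.75, 0.01, 0], 0], [[0, 0, 0], [-0.75, 0.01, 0], 0], [[0, 0, 0], [-0.75, 0.01, 0], 0], [[0, 0, 0], [-0.75, 0.01, 0], 0], [[0, 0, 0], [-0.75, 0.01, 0], 0], [[0, 0, 0], [-0.75, 0.01, 0], 0], [[0, 0, 0], [-0.75, 0.01, 0], 0], [[0, 0, 0], [-0.49, 0.01, 0], 0]])

```text
t: 36.4
ee_pos: [0.4638, -0.1762, 0.3106]
tcp_rot: [-3.141, -0.001, 1.484]
contact_force: [0.2, -0.4, -1.0]
gripper_width: 0.195
finger_force: 49.0
```

Request:
move_arm(motion=[[[0, 0, 0], [0, 0, 0], 0], [[0, 0, 0], [0, 0, 0], 0]])

```text
t: 36.6
ee_pos: [0.4643, -0.1735, 0.3108]
tcp_rot: [-3.141, -0.002, 1.485]
contact_force: [0.3, -0.2, -1.3]
gripper_width: 0.195
finger_force: 49.0
```

```bash
python3 plan.py .4645,-.1734,.19,1.486; python3 ing.py k 1;python3 look.py k scene; python3 - <<'E'
import cv2;i=cv2.imread('pics/k_scene.png');cv2.imwrite('pics/k1.png',cv2.resize(i[130:280,210:450],None,fx=3.2,fy=3.2))
E
```

```text
t 36.6 [ 0.4643 -0.1735  0.3108] [-3.141e+00 -2.000e-03  1.485e+00] q [ 0.55  0.77 -0.46  1.88  0.54  0.63 -0.34] F [ 0.3 -0.2 -1.3] w 0.195 ff 49.0
.4645,-.1734,.19,1.486 turn [-0.   -0.02 -0.01] rows 1 shift [0.   0.   2.42] rows 3
px [256.2 226.3] area 330 xy [0.5017 0.2494] size [15. 28.] aspect 2.08 yaw 1.18
```

View pics/k1.png

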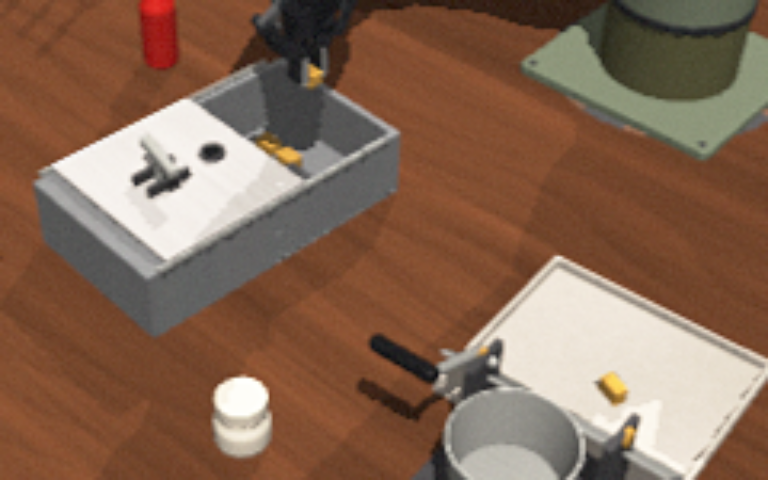

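Request:
move_arm(motion=[[[0, 0, 0], [0, 0, 0.6], 0], [[0, 0, 0], [0, 0, 0.6], 0], [[0, 0, 0], [0, 0, 0.6], 0], [[0, 0, 0], [0, 0, 0.42], 0], [[0, 0, 0], [0, 0, 0.2], 0], [[0, 0, 0], [0, 0, 0], 0], [[0, 0, 0], [0, 0, 0], 0.4], [[0, 0, 0], [0, 0, 0], 0.4], [[0, 0, 0], [0, 0, -0.5], 0.4], [[0, 0, 0], [0, 0, -0.6], 0.4], [[0, 0, 0], [0, 0, -0.6], 0.4], [[0, 0, 0], [0, 0, -0.72], 0.4]])

```text
t: 37.9
ee_pos: [0.4642, -0.1736, 0.3131]
tcp_rot: [3.141, -0.002, 1.486]
contact_force: [0.2, 0.6, -0.1]
gripper_width: 0.402
finger_force: 0.0
```

Request:
move_arm(motion=[[[0, 0, 0.68], [0, 0, 0], 0.4], [[0, 0, 0.68], [0, 0, 0], 0.4], [[0, 0, 0.68], [0, 0, 0], 0.4]])

```text
t: 38.2
ee_pos: [0.4643, -0.1738, 0.3124]
tcp_rot: [3.14, -0.002, 1.175]
contact_force: [-0.4, 0.1, 0.1]
gripper_width: 0.399
finger_force: 0.0
```

Request:
move_arm(motion=[[[0, 0, 0], [0.63, -0.21, 0], 0.4], [[0, 0, 0], [0.75, -0.23, 0], 0.4], [[0, 0, 0], [0.75, -0.23, 0], 0.4], [[0, 0, 0], [0.75, -0.23, 0], 0.4], [[0, 0, 0], [0.75, -0.23, 0], 0.4], [[0, 0, 0], [0.75, -0.23, 0], 0.4], [[0, 0, 0], [0.75, -0.24, 0], 0.4], [[0, 0, 0], [0.75, -0.24, 0], 0.4], [[0, 0, 0], [0.75, -0.24, 0], 0.4], [[0, 0, 0], [0.75, -0.24, 0], 0.4], [[0, 0, 0], [0.72, -0.21, 0], 0.4], [[0, 0, 0], [0, 0, 0], 0.4]])

```text
t: 39.4
ee_pos: [0.501, 0.2537, 0.3129]
tcp_rot: [-3.141, -0.006, 1.185]
contact_force: [0.1, -1.3, -0.6]
gripper_width: 0.401
finger_force: 0.0
```

Request:
move_arm(motion=[[[0, 0, 0], [0, 0, 0.6], 0.4], [[0, 0, 0], [0, 0, 0.6], 0.4], [[0, 0, 0], [0, 0, 0.6], 0.4], [[0, 0, 0], [0, 0, 0.3], 0.4], [[0, 0, 0], [0, 0, 0], 0.4], [[0, 0, 0], [0, 0, 0], 0.4]])

```text
t: 40.0
ee_pos: [0.5021, 0.2491, 0.208]
tcp_rot: [3.141, -0.002, 1.179]
contact_force: [-0.6, -0.8, 0.1]
gripper_width: 0.401
finger_force: 0.0
```

```bash
python3 plan.py .5017,.2494,.181,1.18
```

```text
t 40.0 [0.5021 0.2491 0.208 ] [ 3.141e+00 -2.000e-03  1.179e+00] q [-0.41  0.98 -0.21  1.71  0.37  0.49 -1.25] F [-0.6 -0.8  0.1] w 0.401 ff 0.0
.5017,.2494,.181,1.18 turn [ 0.   -0.02 -0.  ] rows 1 shift [ 0.   -0.01  0.54] rows 1
```

Request:
move_arm(motion=[[[0, 0, 0], [0, -0.01, 0.2], 0.4], [[0, 0, 0], [0, 0, 0.2], 0.4], [[0, 0, 0], [0, 0, 0.14], 0.4], [[0, 0, 0], [0, 0, 0], 0.4], [[0, 0, 0], [0, 0, 0], 0], [[0, 0, 0], [0, 0, 0], 0], [[0, 0, 0], [0, 0, 0], 0], [[0, 0, 0], [0, 0, 0], 0]])

```text
t: 40.8
ee_pos: [0.5016, 0.2495, 0.1803]
tcp_rot: [3.142, -0.002, 1.18]
contact_force: [-0.6, -0.3, 3.5]
gripper_width: 0.156
finger_force: 49.1
```

Request:
move_arm(motion=[[[0, 0, 0], [0, 0, -0.3], 0], [[0, 0, 0], [0, 0, -0.6], 0], [[0, 0, 0], [0, 0, -0.6], 0], [[0, 0, 0], [0, 0, -0.6], 0], [[0, 0, 0], [0, 0, -0.54], 0], [[0, 0, 0], [0, 0, 0], 0], [[0, 0, -0.68], [0, 0, 0], 0], [[0, 0, -0.68], [0, 0, 0], 0], [[0, 0, -0.68], [0, 0, 0], 0]])

```text
t: 41.7
ee_pos: [0.5012, 0.2491, 0.3123]
tcp_rot: [3.141, -0.001, 1.49]
contact_force: [0.4, -0.8, -0.2]
gripper_width: 0.16
finger_force: 48.8
```

Request:
move_arm(motion=[[[0, 0, 0], [-0.58, 0, 0], 0], [[0, 0, 0], [-0.75, 0, 0], 0], [[0, 0, 0], [-0.75, 0, 0], 0], [[0, 0, 0], [-0.75, 0, 0], 0], [[0, 0, 0], [-0.75, 0, 0], 0], [[0, 0, 0], [-0.75, 0, 0], 0], [[0, 0, 0], [-0.75, 0, 0], 0], [[0, 0, 0], [-0.75, 0, 0], 0], [[0, 0, 0], [-0.75, 0, 0], 0], [[0, 0, 0], [-0.75, 0, 0], 0], [[0, 0, 0], [-0.48, 0, 0], 0], [[0, 0, 0], [0, 0, 0], 0]])

```text
t: 42.9
ee_pos: [0.4675, -0.143, 0.3113]
tcp_rot: [-3.141, -0.0, 1.481]
contact_force: [0.6, 0.1, -1.0]
gripper_width: 0.163
finger_force: 48.8
```

```bash
python3 plan.py .4674,-.1396,.19,1.486; python3 ing.py l 1
```

```text
t 42.9 [ 0.4675 -0.143   0.3113] [-3.141 -0.     1.481] q [ 0.48  0.76 -0.44  1.9   0.54  0.61 -0.4 ] F [ 0.6  0.1 -1. ] w 0.163 ff 48.8
.4674,-.1396,.19,1.486 turn [-0.   -0.   -0.03] rows 1 shift [ 0.07 -0.01  2.43] rows 3
```

Request:
move_arm(motion=[[[0, 0, 0], [0.02, 0, 0.6], 0], [[0, 0, 0], [0, 0, 0.6], 0], [[0, 0, 0], [0, 0, 0.6], 0], [[0, 0, 0], [0, 0, 0.42], 0], [[0, 0, 0], [0, 0, 0.2], 0], [[0, 0, 0], [0, 0, 0], 0], [[0, 0, 0], [0, 0, 0], 0.4], [[0, 0, 0], [0, 0, 0], 0.4], [[0, 0, 0], [0, 0, -0.5], 0.4], [[0, 0, 0], [0, 0, -0.8], 0.4], [[0, 0, 0], [0, 0, -0.9], 0.4], [[0, 0, 0], [0, 0, -0.9], 0.4]])

```text
t: 44.15
ee_pos: [0.4678, -0.1388, 0.348]
tcp_rot: [3.141, -0.002, 1.486]
contact_force: [0.2, -0.6, 0.6]
gripper_width: 0.403
finger_force: 0.0
```

Request:
move_arm(motion=[[[0, 0, 0.54], [0, 0, 0], 0.5], [[0, 0, 0.53], [0, 0, 0], 0.5], [[0, 0, 0], [-0.05, 0.47, 0], 0.5], [[0, 0, 0], [-0.05, 0.47, 0], 0.5], [[0, 0, 0], [-0.05, 0.47, 0], 0.5], [[0, 0, 0], [-0.05, 0.47, 0], 0.5], [[0, 0, 0], [-0.05, 0.47, 0], 0.5], [[0, 0, 0], [-0.05, 0.47, 0], 0.5], [[0, 0, 0], [-0.06, 0.47, 0], 0.5], [[0, 0, 0], [-0.07, 0.48, 0], 0.5], [[0, 0, 0], [0, 0, 0], 0.5], [[0, 0, 0], [0, 0, 0], 0.5]])

```text
t: 45.35
ee_pos: [0.6457, -0.2055, 0.3457]
tcp_rot: [3.141, -0.002, 1.325]
contact_force: [-0.1, -0.2, -0.1]
gripper_width: 0.5
finger_force: 0.0
```

```bash
python3 plan.py .645,-.206,.281,1.325; python3 look.py m scene top; python3 - <<'E'
import cv2,numpy as np;i=cv2.imread('pics/m_scene.png');j=cv2.imread('pics/m_top.png')
cv2.imwrite('pics/m1.png',np.hstack([cv2.resize(i[120:250,210:350],None,fx=3,fy=3),cv2.resize(j[140:270,350:470],None,fx=3,fy=3)]))
E
```

```text
t 45.4 [ 0.6457 -0.2055  0.3457] [ 3.141e+00 -2.000e-03  1.325e+00] q [ 0.44  0.97 -0.48  1.11  0.43  1.15 -0.27] F [-0.1 -0.2 -0.1] w 0.5 ff 0.0
.645,-.206,.281,1.325 turn [ 0.   -0.01  0.  ] rows 1 shift [-0.01 -0.01  1.29] rows 2
```

View pics/m1.png

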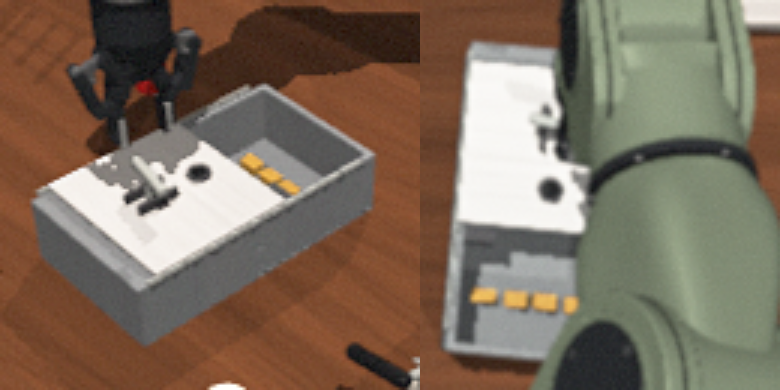

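All four ingots lie flat in the compartment. Next I'll grip the T-handle and slide the hatch shut.

Request:
move_arm(motion=[[[0, 0, 0], [-0.01, 0, 0.5], 0.5], [[0, 0, 0], [0, 0, 0.5], 0.5], [[0, 0, 0], [0, 0, 0.29], 0.5], [[0, 0, 0], [0, 0, 0], 0.5], [[0, 0, 0], [0, 0, 0], 0], [[0, 0, 0], [0, 0, 0], 0], [[0, 0, 0], [0, 0, 0], 0], [[0, 0, 0], [0, 0, 0], 0]], newtons=40)

```text
t: 46.25
ee_pos: [0.6448, -0.2056, 0.281]
tcp_rot: [-3.137, -0.001, 1.326]
contact_force: [-16.3, 5.2, 0.9]
gripper_width: 0.127
finger_force: 42.3
```

Request:
move_arm(motion=[[[0, 0, 0], [-0.02, -0.14, 0], 0], [[0, 0, 0], [-0.05, -0.28, 0], 0], [[0, 0, 0], [-0.05, -0.28, 0], 0], [[0, 0, 0], [-0.05, -0.28, 0], 0], [[0, 0, 0], [-0.05, -0.28, 0], 0], [[0, 0, 0], [-0.05, -0.28, 0], 0], [[0, 0, 0], [-0.05, -0.28, 0], 0], [[0, 0, 0], [-0.05, -0.28, 0], 0], [[0, 0, 0], [-0.05, -0.28, 0], 0], [[0, 0, 0], [-0.02, -0.28, 0], 0], [[0, 0, 0], [0, -0.06, 0], 0], [[0, 0, 0], [0, 0, 0], 0]])

```text
t: 47.45
ee_pos: [0.5089, -0.1944, 0.2817]
tcp_rot: [3.14, -0.001, 1.325]
contact_force: [-3.0, -0.1, 6.6]
gripper_width: 0.128
finger_force: 43.3
```

```bash
python3 plan.py .508,-.195,.281,-.085
```

```text
t 47.5 [ 0.5089 -0.1944  0.2817] [ 3.140e+00 -1.000e-03  1.325e+00] q [ 0.53  0.86 -0.42  1.73  0.52  0.67 -0.43] F [-3.  -0.1  6.6] w 0.128 ff 43.3
.508,-.195,.281,-.085 turn [ 0.   -0.01  9.4 ] rows 10 shift [-0.02  0.01  0.01] rows 1
```

Request:
move_arm(motion=[[[0, 0, 0], [0, -0.03, 0], 0], [[0, 0, 0], [0, -0.03, 0], 0], [[0, 0, 0], [0, 0, 0], 0], [[0, 0, 0], [0, 0, 0], 0]])

```text
t: 47.85
ee_pos: [0.5077, -0.1941, 0.2818]
tcp_rot: [3.135, -0.002, 1.325]
contact_force: [14.2, -5.6, 1.7]
gripper_width: 0.127
finger_force: 42.8
```

Request:
move_arm(motion=[[[0, 0, 0.8], [0, 0, 0], 0], [[0, 0, 0.8], [0, 0, 0], 0], [[0, 0, 0.8], [0, 0, 0], 0], [[0, 0, 0.8], [0, 0, 0], 0], [[0, 0, 0.8], [0, 0, 0], 0], [[0, 0, 0.8], [0, 0, 0], 0], [[0, 0, 0.8], [0, 0, 0], 0], [[0, 0, 0.8], [0, 0, 0], 0], [[0, 0, 0.8], [0, 0, 0], 0], [[0, 0, 0.8], [0, 0, 0], 0], [[0, 0, 0.8], [0, 0, 0], 0], [[0, 0, 0.8], [0, 0, 0], 0]])

```text
t: 49.05
ee_pos: [0.5077, -0.1941, 0.2818]
tcp_rot: [-3.141, -0.007, -0.119]
contact_force: [11.6, -5.4, 2.5]
gripper_width: 0.129
finger_force: 44.9
```

```bash
python3 -c "
from cell import robot
o=robot.get_obs();print(o['wrist_torque'],o['contact_force'],o['tcp_rot'],o['ee_pos'])"
```

```text
[-1.3979635  -2.51587324  0.68306742] [11.63563952 -5.44476983  2.47414335] [-3.1412385  -0.00692058 -0.11885484] [ 0.50770572 -0.19411302  0.28176948]
```

Request:
move_arm(motion=[[[0, 0, -0.2], [0, 0, 0], 0.4], [[0, 0, 0], [0, 0, 0], 0.4], [[0, 0, 0], [0, 0, 0], 0.4], [[0, 0, 0], [0, 0, -0.4], 0.4], [[0, 0, 0], [0, 0, -0.5], 0.4], [[0, 0, 0], [0, 0, 0], 0], [[0, 0, 0], [0, 0, 0], 0], [[0, 0, 0], [0, 0, 0], 0], [[0, 0, 0], [0, 0, 0], 0]])

```text
t: 49.95
ee_pos: [0.5056, -0.1935, 0.3251]
tcp_rot: [-3.14, 0.001, -0.085]
contact_force: [-0.1, 0.2, -0.3]
gripper_width: -0.001
finger_force: 0.0
```

```bash
python3 plan.py .508,-.194,.302,-.085 .508,-.194,.277,-.085
```

```text
t 50.0 [ 0.5056 -0.1935  0.3251] [-3.14e+00  1.00e-03 -8.50e-02] q [ 0.33  0.77 -0.04  1.71  0.04  0.67 -1.39] F [-0.1  0.2 -0.3] w -0.001 ff 0.0
.508,-.194,.302,-.085 turn [-0.01  0.01  0.  ] rows 1 shift [0.05 0.   0.46] rows 1
.508,-.194,.277,-.085 turn [0. 0. 0.] rows 0 shift [-0.  -0.   0.5] rows 1
```

Request:
move_arm(motion=[[[0, 0, 0], [0.05, 0, 0.3], 0], [[0, 0, 0], [0, 0, 0.16], 0], [[0, 0, 0], [0, 0, 0.1], 0], [[0, 0, 0], [0, 0, 0.1], 0], [[0, 0, 0], [0, 0, 0.1], 0], [[0, 0, 0], [0, 0, 0.1], 0], [[0, 0, 0], [0, 0, 0.06], 0], [[0, 0, 0], [0, 0, 0], 0], [[0, 0, 0], [0, 0, 0], 0]])

```text
t: 50.85
ee_pos: [0.5082, -0.1938, 0.2798]
tcp_rot: [-3.14, -0.0, -0.085]
contact_force: [-0.2, -0.5, 0.4]
gripper_width: 0.004
finger_force: 0.0
```

Request:
move_arm(motion=[[[0, 0, 0], [0, 0, 0.03], 0], [[0, 0, 0], [0, 0, 0.02], 0], [[0, 0, 0], [0, 0, 0.01], 0], [[0, 0, 0], [0, 0, 0], 0]])

```text
t: 51.25
ee_pos: [0.5085, -0.1938, 0.2779]
tcp_rot: [-3.14, -0.002, -0.085]
contact_force: [-2.2, 1.2, 22.3]
gripper_width: 0.0
finger_force: 11.1
```

Request:
move_arm(motion=[[[0, 0, 0], [0, 0, -0.5], 0], [[0, 0, 0], [0, 0, -0.6], 0], [[0, 0, 0], [0, 0, -0.6], 0.5], [[0, 0, 0], [0, 0, -0.4], 0.5]])

```text
t: 51.65
ee_pos: [0.5081, -0.1939, 0.3838]
tcp_rot: [-3.14, -0.002, -0.085]
contact_force: [-0.5, 0.5, -0.5]
gripper_width: 0.333
finger_force: 0.0
```

Request:
move_arm(motion=[[[0, 0, 0], [-0.3, 0.6, 0], 0.5], [[0, 0, 0], [-0.3, 0.6, 0], 0.5], [[0, 0, 0], [-0.3, 0.6, 0], 0.5], [[0, 0, 0], [-0.3, 0.6, 0], 0.5], [[0, 0, 0], [-0.3, 0.6, 0], 0.5], [[0, 0, 0], [0, 0, 0], 0.5]])

```text
t: 52.25
ee_pos: [0.4181, -0.3405, 0.3815]
tcp_rot: [3.141, 0.001, -0.09]
contact_force: [-0.2, 0.4, -0.9]
gripper_width: 0.502
finger_force: 0.0
```

```bash
python3 look.py n scene; python3 - <<'E'
import cv2;i=cv2.imread('pics/n_scene.png');cv2.imwrite('pics/n1.png',cv2.resize(i[110:320,200:550],None,fx=2.28,fy=2.28,interpolation=cv2.INTER_CUBIC))
E
```

```text
(no output)
```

View pics/n1.png

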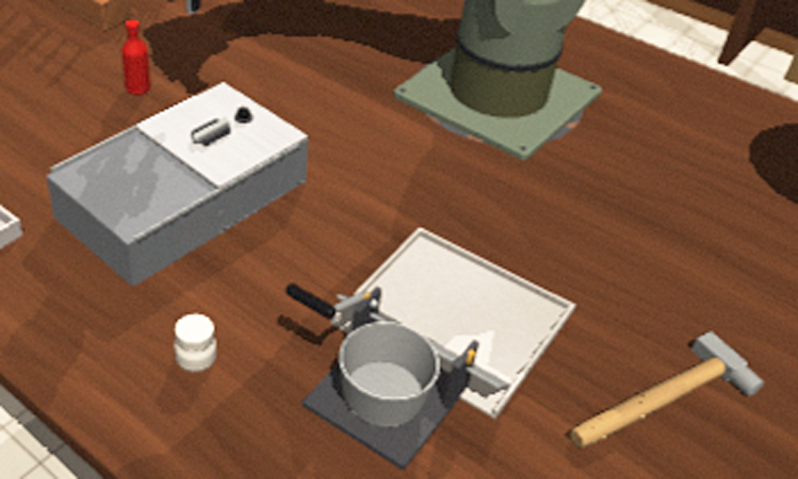

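The hatch is shut, the bar is home between its cheeks (210,131) and the button is up (242,115). The pot is upright and empty, the tray is empty, and the jar, hammer and bottle are unmoved.

```bash
python3 -c "
from cell import robot
print(robot.sign_off())"
```

```text
the job is handed in; nothing more can be done
None
```

The job is done and handed in at about 52 s on the robot's clock: all four ingots are in the safe, the hatch is shut with the T-handle turned back and pushed home, the pot is upright and empty, and the jar, hammer and red bottle look unmoved in the last picture.

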